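# Pack the stone fixer's kit case

### The job

Slide the kit case's lid fully open, drop every beech wedge lying on the bench flat into a pocket of its own, and seat the grey rubbing block flat and square, fully home in its recess. When all is in, slide the lid fully shut; leave the tape measure and the stone offcut where they are.

Things in the scene. Friction and masses are not known exactly. Their poses are not given: they have to be found in the camera images.
- kit_case: low plywood case, fixed, 356 (y) x 142 (x) x 48 mm high. Origin: on the bench, mid-box; x away from robot, y to the left along the row, z up. Floor 5 mm up. Five pockets, each 42 (y) x 126 mm (x), between 6 mm dividers with tops 21 mm above the bench; left of them a recess. Front and side walls 48 mm high, back wall 37; the sides run on 120 mm behind it as lid runners.
- pocket_0 (a point): middle of the floor of pocket 0 (0 is the rightmost, at -y; next one 48 mm on); axes as the case
- pocket_1 (a point): middle of the floor of pocket 1 (0 is the rightmost, at -y; next one 48 mm on); axes as the case
- pocket_2 (a point): middle of the floor of pocket 2 (0 is the rightmost, at -y; next one 48 mm on); axes as the case
- pocket_3 (a point): middle of the floor of pocket 3 (0 is the rightmost, at -y; next one 48 mm on); axes as the case
- pocket_4 (a point): middle of the floor of pocket 4 (0 is the rightmost, at -y; next one 48 mm on); axes as the case
- row_mid (a point): same point as the middle of pocket 2: middle of the whole row, on the floor; axes as the case. Keep the arm clear of the wall shelf that overhangs the back of the bench from about 0.67 m ahead of the robot, left of y = -0.15: travel nearer than that
- recess (a point): middle of the floor of the rectangular recess at the left (+y) end of the case: 74 mm (y) x 49 mm (x), 12 mm deep, floor 5 mm above the bench. Its surround is 17 mm above the bench, 38 mm wide in front and behind up to the walls; the divider on its right is 21 mm high. Axes as the case
- lid (a joint): sliding lid's travel in m: 0 = shut (against the front wall), 0.13 = fully open. It slides along the case's +x (away from the robot) over all pockets and the recess, which are wholly uncovered only from 0.126 up. It stays where left; 2 to 3 N moves it. Underside 39 mm, top 46 mm above the bench, 134 mm long in x.
- lid_grip (a point): middle of the lid's upright grip bar (dark wood, 110 mm long in y, 16 mm thick in x, standing 26 mm above the lid's top; this point is 59 mm above the bench, the bar's top 72 mm); moves with the lid, axes as the case
- wedge_1: beech wedge, straw-coloured, 110 x 34 mm, 4 mm high at the thin end rising to 26 mm at the thick end, 50 g. Origin: middle of its flat underside. x = across the width (upright sides, good to pinch), y = lengthwise toward the THICK end (centre of mass 16 mm that way), z up. 3 to 5 are there; None if absent.
- wedge_2: beech wedge, straw-coloured, 110 x 34 mm, 4 mm high at the thin end rising to 26 mm at the thick end, 50 g. Origin: middle of its flat underside. x = across the width (upright sides, good to pinch), y = lengthwise toward the THICK end (centre of mass 16 mm that way), z up. 3 to 5 are there; None if absent.
- wedge_3: beech wedge, straw-coloured, 110 x 34 mm, 4 mm high at the thin end rising to 26 mm at the thick end, 50 g. Origin: middle of its flat underside. x = across the width (upright sides, good to pinch), y = lengthwise toward the THICK end (centre of mass 16 mm that way), z up. 3 to 5 are there; None if absent.
- wedge_4: beech wedge, straw-coloured, 110 x 34 mm, 4 mm high at the thin end rising to 26 mm at the thick end, 50 g. Origin: middle of its flat underside. x = across the width (upright sides, good to pinch), y = lengthwise toward the THICK end (centre of mass 16 mm that way), z up. 3 to 5 are there; None if absent.
- wedge_5: beech wedge, straw-coloured, 110 x 34 mm, 4 mm high at the thin end rising to 26 mm at the thick end, 50 g. Origin: middle of its flat underside. x = across the width (upright sides, good to pinch), y = lengthwise toward the THICK end (centre of mass 16 mm that way), z up. 3 to 5 are there; None if absent.
- block_mid (a point): centre of the grey rubbing block, a loose stone block 45 mm (x of this point) by 70 mm (y of this point) by 30 mm high (z), 0.08 to 0.17 kg, square edges
- rubbing_block: the same rubbing block; origin in the middle of its underside, but its x and y axes are turned 24 degrees from its sides: use block_mid for the sides
- tape_measure: yellow tape measure, 58 x 85 x 62 mm high, standing loose on the bench; a bystander. Origin: middle of its underside
- stone_offcut: pale limestone offcut, 60 x 68 x 55 mm, loose; a bystander. Origin: middle of its underside

How it is judged:
On the way, in this order (a step that is already met when the one before it is completed fails the run):
1. the lid has been slid fully open (value of joint lid above 0.12 m), for 0.2 s.
2. every wedge lies in a pocket and the block is seated in its recess (x of wedge_1 in the frame of row_mid between -0.013 and 0.013 m and y of wedge_1 in the frame of row_mid between -0.11 and 0.11 m and z of each of wedge_1, wedge_2, wedge_3, wedge_4, wedge_5 in the frame of row_mid below 0.006 m and angle between each of wedge_1, wedge_2, wedge_3, wedge_4, wedge_5's own z axis and vertical below 0.12 rad and x of wedge_2 in the frame of row_mid between -0.013 and 0.013 m and y of wedge_2 in the frame of row_mid between -0.11 and 0.11 m and x of wedge_3 in the frame of row_mid between -0.013 and 0.013 m and y of wedge_3 in the frame of row_mid between -0.11 and 0.11 m and x of wedge_4 in the frame of row_mid between -0.013 and 0.013 m and y of wedge_4 in the frame of row_mid between -0.11 and 0.11 m and x of wedge_5 in the frame of row_mid between -0.013 and 0.013 m and y of wedge_5 in the frame of row_mid between -0.11 and 0.11 m and horizontal distance between block_mid and recess below 0.005 m and z of block_mid in the frame of recess below 0.019 m and angle between block_mid's own z axis and vertical below 0.06 rad and angle between the y axis of block_mid and the y axis of kit_case, either way round below 0.12 rad), for 0.2 s.
At the end, for the whole second after the job is handed in: Every wedge lies flat (0.12 rad) on the floor (6 mm) of its own pocket, within 13 mm of its middle lengthwise; the block lies within 5 mm of the recess's middle, flat on its floor (4 mm), square (0.12 rad); the lid is shut (5 mm); all is at rest (all of step 2 and value of joint lid below 0.005 m and linear speed of each of wedge_1, wedge_2, wedge_3, wedge_4, wedge_5, rubbing_block below 0.02 m/s); the robot touches nothing.
It fails at once if the tape measure is moved more than 40 mm (distance of tape_measure from where it was at the start of the episode above 0.04 m).
It fails at once if the stone offcut is moved more than 40 mm (distance of stone_offcut from where it was at the start of the episode above 0.04 m).
Of wedge_1, wedge_2, wedge_3, wedge_4, wedge_5 only 3 to 5 are there at a start; the rules pass over those that are not, and their reading is None.
At some moment in a run one of wedge_1, wedge_2, wedge_3, wedge_4, wedge_5, rubbing_block may be knocked a few centimetres aside while the robot is not near it.
Once in a run the grip may slacken for a moment while it holds something.
It also fails if it takes over 210 s, if anything falls off the work surface, if the arm or the gripper's body presses on something with over 40 N, if the wrist force passes 120 N, or if a joint passes its speed limit or range.

### The arm

A 6-joint arm with a two-finger parallel gripper is mounted at the origin on a cart in front of the work surface, level with it; the furniture and walls round the work are solid. World frame = base frame: x ahead of the robot, y to its left, z up, the work surface at z = 0. Lengths are in m, angles in rad, forces in N, time in s.
With the tool pointing down it reaches from about 0.3 to 0.875 m from the base axis. Payload 6.4 kg.
Tool frame: the origin (TCP) lies at the very end of the fingers, on their centre line; the grasp point (between the pads) lies 19 mm behind it; z points along the fingers, y is the line along which they close (so a half turn about z gives the same grasp; the last joint's range is limited). The gripper opens to 85 mm and grips with 20 to 120 N. Pads are 22 mm wide; open, the fingers measure 114 mm over their backs; the gripper's body (76 mm by 85 mm) begins 54 mm behind the grasp point. The pads swing forward as they close: fully open they stand 13 mm farther back than shut.
Start: joints at [-1.462, 0.181, 1.607, -0, 1.354, -0.206], TCP at [0.178, -0.547, 0.231] pointing down, gripper open.
Joint ranges: [-2.99, 2.99], [-0.89, 2.07], [0.3, 2.58], [-1.14, 4.28], [0, 2.63], [-3.12, 3.12]. Speed limits (rad/s): [2.57, 2.57, 3.01, 3.14, 3.14, 3.14].

### API

Orientations are given as a unit quaternion [w, x, y, z].
In Python, from station import r, optics, job gives the robot as it stands. The module is installed in compiled form; this text tells all that it offers.
- The arm moves only by the tool step_arm, never from a script. Its argument "steps" is a list of rows, each a list of 6 numbers: the shift along the tool's x, y, z in cm, then the turn, a rotation vector about the tool's x, y, z in degrees. A call has 1 to 12 rows; each row is the pose to reach, as a shift and turn from the pose commanded when the call began, along the tool's axes at that moment; what a row does not reach only later rows make up. A row lasts 1/8 s, in which the tool goes at most 62.5 mm and 10.7 degrees, less where a joint would pass 70% of its speed; a pose out of reach is approached as far as the arm can. A call with a gripper value outside its range is refused whole. "gripper" is the closure, from 0 (fully open) to 1 (shut), set as the call begins (left out, the last holds). The fingers move at their own pace and stop on an object; "newtons" is the grip in N (left out, the last holds). Time passes only in rows, so rows that repeat a pose let the fingers close. It gives the time, the measured TCP pose, the force, the opening and the grip force at its end, in the units of the state.
- r.get_obs(): the state, without advancing time (a new reading comes with each control period).
- optics.capture(name): name is "scene" or "top" or "wrist"; returns (picture, depth): 384x512x3 uint8, blue, green, red; 384x512 float32, m along the optical axis (not along the pixel's ray), 0 where there is no reading.
- optics.camera_info(name): a dict with "fx", "fy", "cx", "cy" (pixels), "extrinsics" (4x4, takes a point from world to camera coordinates). Camera axes: x right, y up, looking along -z (the intrinsics and any distortion apply to the point x, -y, -z); pixel columns grow to the right and rows downward; lengths in m; the calibration is good to about 2 mm. A picture is of the moment at which its call begins: read the wrist's pose just before it. camera_info takes no time and is no camera call; for the wrist camera it gives the pose at the moment of the call.
- job.sign_off(): hands the job in; it is judged then, once.
The state is a dict: "clock": time; "joints": joint angles; "qd": joint speeds; "joint_efforts": joint torques, N m; "eef_pos": TCP position; "orientation": TCP orientation; "force": force on the tool from outside, world axes, zero at the start; "moment": the same for the moment, N m; "width": opening from 0.0 (shut) to 1.0 (fully open); "gripper_force": force on a finger pad.
Only numpy, scipy, OpenCV 4.12 (cv2) and the standard library are available. Lean on these libraries where they do the work, as an engineer would, in place of code of your own. Each camera call takes 0.05 s, during which the arm holds its last target. There are 200 camera calls.

## Working session

There is one attempt and no reset: what is moved stays moved. The work goes in short steps, Python scripts to look and compute and a tool call to move; the robot and the scene stay as the last step left them, time stands still between calls to the robot, and variables do not carry over. Pictures are saved under pics/ and viewed, at most 14 in all, crops included, and the job is handed in when it is done.

Besides the shell and the picture viewer there is one more tool, called after "Request:" as name(argument=value, ...) on one line, values as JSON. step_arm: Moves the arm, as the interface text tells. Its arguments: {"type":"object","properties":{"steps":{"type":"array"},"gripper":{"type":"number"},"newtons":{"type":"number"}},"required":["steps"]}

```bash
mkdir -p pics; cat > h.py <<'E'
import numpy as np, cv2
from station import r, optics, job
from scipy.spatial.transform import Rotation as R
def cap(n):
    ci=optics.camera_info(n); im,d=optics.capture(n); return im,d,ci
def world(d,ci):
    v,u=np.mgrid[0:d.shape[0],0:d.shape[1]]
    p=np.stack([(u-ci['cx'])/ci['fx']*d,-(v-ci['cy'])/ci['fy']*d,-d,np.ones_like(d)],-1)
    return (p@np.linalg.inv(ci['extrinsics']).T)[...,:3]
E
python3 - <<'E'
from h import *
print(r.get_obs())
for n in ('top','scene'):
    im,d,ci=cap(n); print(ci); cv2.imwrite(f'pics/{n}0.png',im); np.savez(f'{n}0.npz',im=im,d=d,w=world(d,ci))
E
```

```text
{'clock': 0.0, 'joints': array([-1.46230341e+00,  1.81527942e-01,  1.60800215e+00, -1.80856514e-05,
        1.35380511e+00, -2.06328662e-01]), 'qd': array([ 0.00148228, -0.00084118, -0.00135971, -0.00067167, -0.0012648 ,
       -0.00146299]), 'joint_efforts': array([-1.08934379e-03, -4.44877803e+01, -3.51339555e+01, -4.08117430e-04,
        9.17873054e-03, -1.08505324e-05]), 'eef_pos': array([ 0.17798143, -0.54618119,  0.23039435]), 'orientation': array([-8.70663128e-04,  9.87635801e-01,  1.56763407e-01,  3.37853505e-05]), 'force': array([-0.22067522, -0.49792348, -0.25725487]), 'moment': array([ 0.05924922,  0.02652237, -0.00515566]), 'gripper_force': 0.0, 'width': 1.0004239319765744}
{'fx': 484.9717336354018, 'fy': 484.9717336354018, 'cx': 251.4749172441488, 'cy': 192.4368579132902, 'extrinsics': array([[ 0.01707503, -0.99952974,  0.02547027,  0.01368715],
       [ 0.98541579,  0.02113649,  0.16884601, -0.57971392],
       [-0.16930496,  0.02221575,  0.9853133 , -1.41741965],
       [ 0.        ,  0.        ,  0.        ,  1.        ]])}
{'fx': 363.2861348474875, 'fy': 363.2861348474875, 'cx': 251.3795110187306, 'cy': 192.33284325196996, 'extrinsics': array([[-0.76768506, -0.64070075, -0.01273546,  0.49048798],
       [ 0.44204471, -0.54383534,  0.71332993, -0.27190927],
       [-0.46395701,  0.54198309,  0.70071265, -0.85696118],
       [ 0.        ,  0.        ,  0.        ,  1.        ]])}
```

View pics/top0.png

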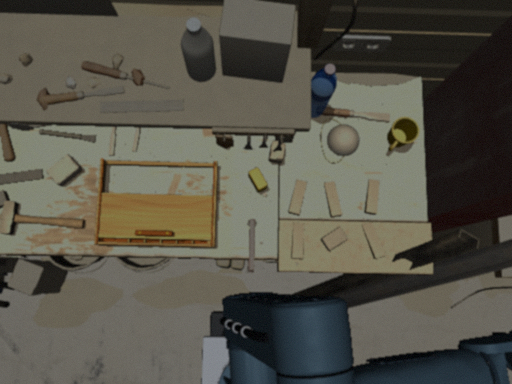

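View pics/scene0.png

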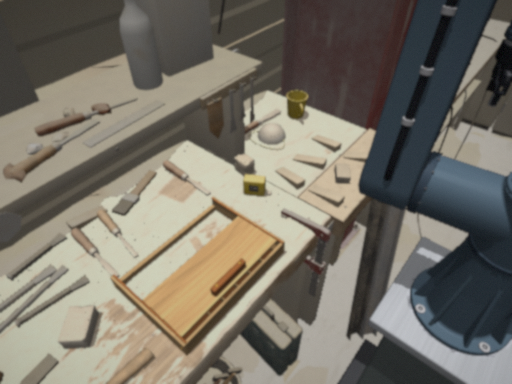

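The top view shows the case at (157,203) with its grip bar at (155,233). Five wedges lie at (298,197), (333,199), (372,196), (297,240) and (374,240). The block is at (335,238), the tape measure at (258,180) and the offcut at (64,169).

```bash
python3 - <<'E'
from h import *
z=np.load('top0.npz'); im,d,w=z['im'],z['d'],z['w']
g=lambda u,v:np.round(w[v,u],4)
for n,(u,v) in dict(bench=(240,150),bench2=(320,215),b3=(350,255),grip=(155,233),cFL=(98,243),cFR=(215,243),cBL=(105,163),cBR=(215,166)).items(): print(n,g(u,v))
for n,(u,v) in dict(w1=(298,197),w2=(333,199),w3=(372,196),w4=(297,240),w5=(374,240),blk=(335,238),tape=(258,180),off=(64,169)).items():
    s=np.s_[v-28:v+29,max(u-24,0):u+25]; W=w[s]; m=((W[...,2]>0.006)&(W[...,2]<0.08)).astype(np.uint8)
    k,l,st,c=cv2.connectedComponentsWithStats(m,connectivity=4)
    i=l[28,min(u,24)]; P=W[l==i]
    rc=cv2.minAreaRect((P[:,:2]*1000).astype(np.float32))
    zc=P[:,2]; A=np.c_[P[:,:2],np.ones(len(P))]; gr=np.linalg.lstsq(A,zc,rcond=None)[0]
    print(n,len(P),np.round(rc,1) if 0 else rc,'zmax',zc.max().round(4),'grad dir',np.degrees(np.arctan2(gr[1],gr[0])).round(1),np.hypot(*gr[:2]).round(3), im[v,u])
big=cv2.resize(im[120:265,80:450],None,fx=2.1,fy=2.1,interpolation=cv2.INTER_CUBIC); cv2.imwrite('pics/b.png',big)
E
```

```text
bench [0.7233 0.0625 0.0012]
bench2 [ 0.5216 -0.1916 -0.0043]
b3 [ 0.3992 -0.2828 -0.001 ]
grip [0.4492 0.3049 0.0723]
cFL [0.4189 0.4766 0.0424]
cFR [0.4259 0.1312 0.0338]
cBL [0.6669 0.4788 0.0203]
cBR [0.6594 0.1376 0.0458]
w1 290 ((566.62939453125, -116.6632308959961), (34.541954040527344, 89.99502563476562), 75.34175109863281) zmax 0.0299 grad dir 163.5 0.158 [ 98 121 135]
w2 290 ((563.9463500976562, -230.73086547851562), (91.27059936523438, 36.75896453857422), 10.063645362854004) zmax 0.0297 grad dir -161.0 0.156 [ 99 123 133]
w3 292 ((578.2417602539062, -352.53912353515625), (35.27617645263672, 99.51763153076172), 80.84527587890625) zmax 0.0286 grad dir 173.0 0.161 [ 96 119 131]
w4 343 ((438.5424499511719, -118.95719909667969), (35.544281005859375, 104.13399505615234), 86.45249938964844) zmax 0.0291 grad dir -178.2 0.165 [ 98 126 134]
w5 361 ((443.3084411621094, -353.03802490234375), (107.44668579101562, 36.358055114746094), 19.031543731689453) zmax 0.0298 grad dir -147.7 0.168 [100 124 137]
blk 360 ((447.21673583984375, -228.42518615722656), (44.946414947509766, 72.78482055664062), 33.29690170288086) zmax 0.0395 grad dir -83.4 0.053 [ 95 118 130]
tape 299 ((626.069091796875, 9.369895935058594), (77.38208770751953, 35.183067321777344), 30.274578094482422) zmax 0.0698 grad dir -40.9 0.414 [ 72 134 135]
off 647 ((646.0812377929688, 605.8746948242188), (77.56171417236328, 87.65548706054688), 40.11865997314453) zmax 0.0505 grad dir 54.4 0.161 [114 137 132]
```

View pics/b.png

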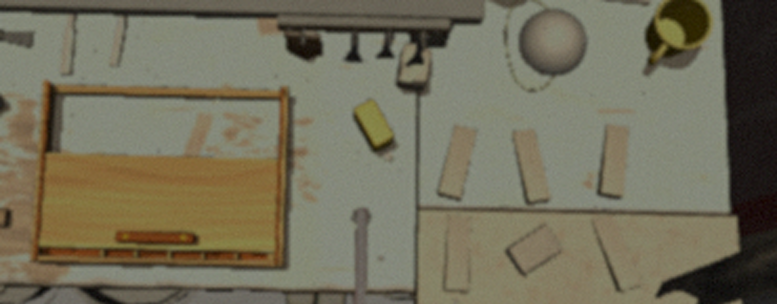

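```bash
cat >> h.py <<'E'
def go(x,y,z,yaw,n=None):
    "print final step (cm, deg) in tool axes from the measured pose; yaw = world angle of tool x, tool pointing down"
    o=r.get_obs(); q=o['orientation']; R0=R.from_quat([*q[1:],q[0]])
    Rt=R.from_euler('z',yaw,degrees=True)*R.from_euler('x',180,degrees=True)
    t=R0.inv().apply(np.array([x,y,z])-o['eef_pos'])*100; rv=(R0.inv()*Rt).as_rotvec(degrees=True)
    k=int(np.ceil(max(np.linalg.norm(t)/5.5,np.linalg.norm(rv)/9,1)))
    print('go',np.round(t,2),np.round(rv,2),'rows>=',k)
E
python3 - <<'E'
from h import *
ci=optics.camera_info('wrist'); E=np.linalg.inv(ci['extrinsics']); print(E.round(3),ci['fx'],ci['cx'],ci['cy'])
go(0.38,-0.2,0.30,0)
go(0.46,0.30,0.30,0)
z=np.load('top0.npz'); w=z['w'].reshape(-1,3)
m=(w[:,2]>.03)&(w[:,2]<.06)&(w[:,0]>.38)&(w[:,0]<.72)&(w[:,1]>.09)&(w[:,1]<.52)
print(cv2.minAreaRect((w[m][:,:2]*1000).astype(np.float32)))
E
```

```text
[[ 0.309  0.904  0.294  0.253]
 [-0.951  0.295  0.093 -0.521]
 [-0.003 -0.309  0.951  0.372]
 [ 0.     0.     0.     1.   ]] 328.81127334437826 253.4336110993422 188.59841307757054
go [ 29.93 -26.68  -6.9 ] [-9.000e-02 -1.000e-02  1.803e+01] rows>= 8
go [ 53.02 -71.75  -6.83] [-9.000e-02 -1.000e-02  1.803e+01] rows>= 17
((545.4979858398438, 310.3548583984375), (359.2596130371094, 260.98468017578125), 89.77825164794922)
```

Request:
step_arm(steps=[[29.9, -26.7, -6.9, 0, 0, 18], [29.9, -26.7, -6.9, 0, 0, 18], [29.9, -26.7, -6.9, 0, 0, 18], [29.9, -26.7, -6.9, 0, 0, 18], [29.9, -26.7, -6.9, 0, 0, 18], [29.9, -26.7, -6.9, 0, 0, 18], [29.9, -26.7, -6.9, 0, 0, 18], [29.9, -26.7, -6.9, 0, 0, 18], [29.9, -26.7, -6.9, 0, 0, 18], [29.9, -26.7, -6.9, 0, 0, 18]])

```text
clock: 1.35
eef_pos: [0.3791, -0.2011, 0.2998]
orientation: [-0.0, 1.0, -0.001, -0.0]
force: [0.2, -0.1, 0.1]
width: 1.0
gripper_force: 0.0
```

```bash
python3 -c "
from h import *
go(0.42,0.31,0.22,0)"
```

```text
go [  4.04 -51.11   8.  ] [-0.02  0.05 -0.06] rows>= 10
```

Request:
step_arm(steps=[[4, -51, 8, 0, 0, 0], [4, -51, 8, 0, 0, 0], [4, -51, 8, 0, 0, 0], [4, -51, 8, 0, 0, 0], [4, -51, 8, 0, 0, 0], [4, -51, 8, 0, 0, 0], [4, -51, 8, 0, 0, 0], [4, -51, 8, 0, 0, 0], [4, -51, 8, 0, 0, 0], [4, -51, 8, 0, 0, 0], [4, -51, 8, 0, 0, 0]], gripper=1)

```text
clock: 2.72
eef_pos: [0.4198, 0.3082, 0.2203]
orientation: [0.0, 1.0, -0.001, -0.0]
force: [0.7, -0.2, 1.3]
width: 0.003
gripper_force: 0.0
```

```bash
python3 - <<'E'
from h import *
im,d,ci=cap('wrist'); w=world(d,ci); np.savez('w1.npz',im=im,d=d,w=w)
cv2.imwrite('pics/w1.png',im)
for x,y in [(.449,.305)]: go(.428,.31,.057,0)
P=w.reshape(-1,3)
print('grip', P[(P[:,2]>.065)&(P[:,2]<.08)&(P[:,0]>.40)&(P[:,0]<.6)&(abs(P[:,1]-.31)<.09)][:, :3].mean(0), np.percentile(P[(P[:,2]>.067)&(P[:,2]<.08)&(P[:,0]>.40)&(P[:,0]<.6)&(abs(P[:,1]-.31)<.09)],[1,99],axis=0).round(4))
for ys in [.15,.2,.42,.46]:
  s=(abs(P[:,1]-ys)<.004)&(P[:,0]<.6)&(P[:,0]>.38); Q=P[s]; Q=Q[np.argsort(Q[:,0])]
  b=np.arange(.40,.46,.004); print(ys,[ (round(x,3), round(float(np.median(Q[abs(Q[:,0]-x)<.002,2])),3)) for x in b if (abs(Q[:,0]-x)<.002).any()])
E
```

```text
go [ 0.81 -0.19 16.35] [ 0.02 -0.01 -0.09] rows>= 3
grip [0.44943435 0.31007155 0.07052754] [[0.4413 0.2572 0.0673]
 [0.4566 0.3628 0.0725]]
0.15 [(np.float64(0.4), -0.001), (np.float64(0.412), 0.046), (np.float64(0.416), 0.047), (np.float64(0.42), 0.038), (np.float64(0.424), 0.02), (np.float64(0.428), 0.02), (np.float64(0.432), 0.044), (np.float64(0.436), 0.045), (np.float64(0.44), 0.045), (np.float64(0.444), 0.045), (np.float64(0.448), 0.045), (np.float64(0.452), 0.045), (np.float64(0.456), 0.045)]
0.2 [(np.float64(0.4), -0.001), (np.float64(0.412), 0.046), (np.float64(0.416), 0.047), (np.float64(0.42), 0.037), (np.float64(0.424), 0.019), (np.float64(0.428), 0.02), (np.float64(0.432), 0.044), (np.float64(0.436), 0.045), (np.float64(0.44), 0.045), (np.float64(0.444), 0.045), (np.float64(0.448), 0.045), (np.float64(0.452), 0.045), (np.float64(0.456), 0.045)]
0.42 [(np.float64(0.4), -0.001), (np.float64(0.412), 0.045), (np.float64(0.416), 0.047), (np.float64(0.42), 0.038), (np.float64(0.424), 0.016), (np.float64(0.428), 0.016), (np.float64(0.436), 0.045), (np.float64(0.44), 0.045), (np.float64(0.444), 0.045), (np.float64(0.448), 0.045), (np.float64(0.452), 0.045), (np.float64(0.456), 0.045)]
0.46 [(np.float64(0.4), -0.001), (np.float64(0.416), 0.047), (np.float64(0.42), 0.038), (np.float64(0.424), 0.016), (np.float64(0.428), 0.016), (np.float64(0.436), 0.045), (np.float64(0.44), 0.045), (np.float64(0.444), 0.045), (np.float64(0.448), 0.045), (np.float64(0.452), 0.045), (np.float64(0.456), 0.045)]
```

View pics/w1.png

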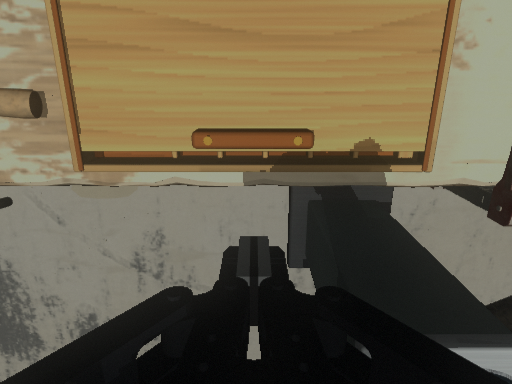

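The wrist view shows the grip bar at (253,139), with the lid about 14 mm open. The row of dividers shows just in front of it.

Request:
step_arm(steps=[[0.4, -0.2, 10, 0, 0, 0], [0.4, -0.2, 14, 0, 0, 0], [0.4, -0.2, 16.3, 0, 0, 0], [0.4, -0.2, 16.3, 0, 0, 0], [2.0, -0.2, 16.3, 0, 0, 0], [4.0, -0.2, 16.3, 0, 0, 0], [6.0, -0.2, 16.3, 0, 0, 0], [8.0, -0.2, 16.3, 0, 0, 0], [10, -0.2, 16.3, 0, 0, 0], [11.5, -0.2, 16.3, 0, 0, 0], [12.0, -0.2, 16.3, 0, 0, 0], [12.0, -0.2, 16.3, 0, 0, 0]])

```text
clock: 4.28
eef_pos: [0.5405, 0.312, 0.0583]
orientation: [-0.0, 1.0, 0.0, 0.001]
force: [0.3, 0.7, -0.9]
width: -0.0
gripper_force: 0.0
```

Request:
step_arm(steps=[[0.3, 0, 0, 0, 0, 0], [0.6, 0, 0, 0, 0, 0], [0.6, 0, 0, 0, 0, 0]])

```text
clock: 4.65
eef_pos: [0.5453, 0.312, 0.0573]
orientation: [-0.0, 1.0, 0.0, 0.0]
force: [-1.0, 0.2, 0.7]
width: -0.003
gripper_force: 0.4
```

Request:
step_arm(steps=[[0.2, 0, 0, 0, 0, 0], [0.4, 0, 0, 0, 0, 0], [0.4, 0, 0, 0, 0, 0]])

```text
clock: 5.03
eef_pos: [0.548, 0.3119, 0.0571]
orientation: [0.0, 1.0, 0.0, -0.002]
force: [-7.7, 0.7, 5.9]
width: 0.002
gripper_force: 3.3
```

```bash
python3 -c "
from h import *
go(0.44,0.312,0.22,0)"
```

```text
go [-1.085e+01 -1.000e-02 -1.625e+01] [0.02 0.18 0.05] rows>= 4
```

Force rise means the stop is reached. Back off and view the open case.

Request:
step_arm(steps=[[-1, 0, 0, 0, 0, 0], [-2, 0, -3, 0, 0, 0], [-10.8, 0, -16.2, 0, 0, 0], [-10.8, 0, -16.2, 0, 0, 0], [-10.8, 0, -16.2, 0, 0, 0], [-10.8, 0, -16.2, 0, 0, 0], [-10.8, 0, -16.2, 0, 0, 0]], gripper=0)

```text
clock: 5.9
eef_pos: [0.4413, 0.3115, 0.2185]
orientation: [0.0, 1.0, 0.0, -0.0]
force: [0.4, 0.6, 0.0]
width: 0.996
gripper_force: 0.0
```

```bash
python3 - <<'E'
from h import *
im,d,ci=cap('wrist'); w=world(d,ci); np.savez('w2.npz',im=im,d=d,w=w)
cv2.imwrite('pics/w2.png',im)
P=w.reshape(-1,3)
def band(lo,hi,x0,x1,y0,y1):
    s=(P[:,2]>lo)&(P[:,2]<hi)&(P[:,0]>x0)&(P[:,0]<x1)&(P[:,1]>y0)&(P[:,1]<y1); return P[s]
# dividers at several x
for x in (.44,.47,.50,.53):
    Q=band(.0165,.03,x-.004,x+.004,.14,.40); ys=np.sort(Q[:,1]); g=np.split(ys,np.where(np.diff(ys)>.01)[0]+1)
    print('div',x,[(round((a.min()+a.max())/2,4),len(a)) for a in g if len(a)>3])
# recess floor
Q=band(.000,.010,.43,.56,.385,.49); print('recess',np.percentile(Q,[1,99],axis=0).round(4),cv2.minAreaRect((Q[:,:2]*1000).astype(np.float32)))
Q=band(-.002,.010,.41,.57,.15,.37); print('pocket floor',np.percentile(Q,[.5,99.5],axis=0).round(4))
for y in (.16,.21,.26,.31,.36,.40,.46):
    Q=band(.041,.055,.40,.44,y-.01,y+.01); B=band(.034,.040,.54,.57,y-.01,y+.01); print(y,'front',np.percentile(Q[:,0],[2,98]).round(4), 'back',np.percentile(B[:,0],[2,98]).round(4) if len(B) else None)
Q=band(.06,.08,.5,.6,.2,.4); print('bar',np.percentile(Q,[1,99],axis=0).round(4))
for x in (.43,.48,.53):
    L=band(.044,.055,x-.006,x+.006,.46,.52);Rr=band(.044,.055,x-.006,x+.006,.10,.16); print(x,np.percentile(L[:,1],[2,98]).round(4),np.percentile(Rr[:,1],[2,98]).round(4))
E
```

```text
div 0.44 [(np.float64(0.1485), 143), (np.float64(0.2016), 43), (np.float64(0.2493), 40), (np.float64(0.2972), 35), (np.float64(0.3454), 37), (np.float64(0.3949), 54)]
div 0.47 [(np.float64(0.1483), 158), (np.float64(0.2012), 49), (np.float64(0.2496), 47), (np.float64(0.2971), 48), (np.float64(0.3447), 48), (np.float64(0.393), 47)]
div 0.5 [(np.float64(0.1482), 163), (np.float64(0.2012), 53), (np.float64(0.2492), 48), (np.float64(0.2975), 47), (np.float64(0.3448), 48), (np.float64(0.3931), 50)]
div 0.53 [(np.float64(0.1483), 180), (np.float64(0.2012), 59), (np.float64(0.2492), 55), (np.float64(0.297), 54), (np.float64(0.3448), 54), (np.float64(0.3948), 70)]
recess [[0.4377 0.3854 0.0025]
 [0.5416 0.4704 0.009 ]] ((488.76025390625, 428.0646057128906), (86.09819793701172, 117.19255065917969), 89.93600463867188)
pocket floor [[0.421  0.1557 0.0021]
 [0.5469 0.369  0.0093]]
0.16 front [0.4144 0.4211] back [0.5473 0.5507]
0.21 front [0.4142 0.4212] back [0.5473 0.5507]
0.26 front [0.4142 0.4213] back [0.5473 0.5512]
0.31 front [0.4142 0.4215] back [0.5473 0.5513]
0.36 front [0.4142 0.4214] back [0.5473 0.5516]
0.4 front [0.4142 0.4217] back [0.5474 0.5516]
0.46 front [0.4141 0.4218] back [0.5475 0.5516]
bar [[0.5581 0.2569 0.0609]
 [0.5741 0.3628 0.0727]]
0.43 [0.4765 0.4875] [0.1328 0.1437]
0.48 [0.4763 0.4872] [0.1329 0.1438]
0.53 [0.4762 0.4873] [0.1326 0.1436]
```

View pics/w2.png

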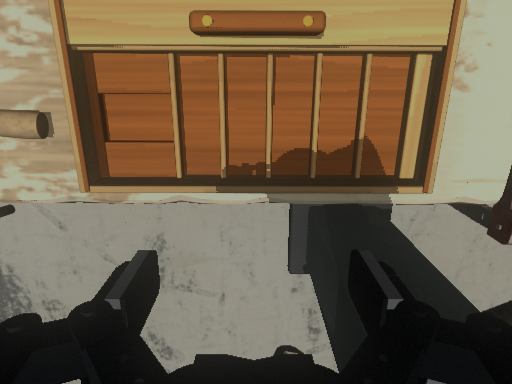

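The lid is fully open. The recess shows at (137,118), with pocket 4 to pocket 0 running left to right. Next the wedges.

Request:
step_arm(steps=[[-2, 54, -6, 0, 0, 0], [-2, 54, -6, 0, 0, 0], [-2, 54, -6, 0, 0, 0], [-2, 54, -6, 0, 0, 0], [-2, 54, -6, 0, 0, 0], [-2, 54, -6, 0, 0, 0], [-2, 54, -6, 0, 0, 0], [-2, 54, -6, 0, 0, 0], [-2, 54, -6, 0, 0, 0], [-2, 54, -6, 0, 0, 0], [-2, 54, -6, 0, 0, 0], [-2, 54, -6, 0, 0, 0]])

```text
clock: 7.45
eef_pos: [0.4217, -0.2271, 0.2785]
orientation: [-0.001, 1.0, 0.001, -0.001]
force: [1.1, 0.7, 0.0]
width: 1.003
gripper_force: 0.0
```

```bash
cat >> h.py <<'E'
def blobs(w,x0=.35,x1=.66,y0=-.45,y1=-.06):
    "find objects on bench: wedge -> centre, direction to thick end"
    ok=(w[...,0]>x0)&(w[...,0]<x1)&(w[...,1]>y0)&(w[...,1]<y1)&(w[...,2]<.1)
    m=(ok&(w[...,2]>.003)).astype(np.uint8)
    k,l,st,c=cv2.connectedComponentsWithStats(m,connectivity=4)
    for i in range(1,k):
        if st[i,4]<300: continue
        P=w[l==i]; 
        A=np.c_[P[:,:2],np.ones(len(P))]; T=P[:,2]>.0
        for _ in range(4):
            g=np.linalg.lstsq(A[T],P[T,2],rcond=None)[0]; T=abs(A@g-P[:,2])<.0025
        P=P[T]; rc=cv2.minAreaRect((P[:,:2]*1000).astype(np.float32))
        bx=cv2.boxPoints(rc); e=bx[1]-bx[0]; f=bx[2]-bx[1]; L=e if np.hypot(*e)>np.hypot(*f) else f
        a=np.degrees(np.arctan2(L[1],L[0])); 
        if np.cos(np.radians(a)-np.arctan2(g[1],g[0]))<0: a+=180
        print('n',len(P),'c',np.round(rc[0],1),'size',np.round(rc[1],1),'slope',np.hypot(*g[:2]).round(3),'long-axis/thick dir',round(((a+180)%360)-180,1),'z',np.percentile(P[:,2],[2,50,98]).round(4))
E
python3 - <<'E'
from h import *
im,d,ci=cap('wrist'); w=world(d,ci); np.savez('w3.npz',im=im,d=d,w=w)
cv2.imwrite('pics/w3.png',im); blobs(w)
E
```

```text
n 1960 c [ 556.3 -115.1] size [34.8 70.4] slope 0.202 long-axis/thick dir 165.6 z [0.0094 0.0163 0.0232]
n 2005 c [ 553.5 -232.7] size [72.5 34.1] slope 0.202 long-axis/thick dir -169.7 z [0.0088 0.0159 0.0231]
n 1729 c [ 558.1 -350.1] size [34.7 60.9] slope 0.199 long-axis/thick dir 170.6 z [0.0107 0.0168 0.0229]
n 2574 c [ 445.6 -353.2] size [110.3  34.6] slope 0.201 long-axis/thick dir -161.1 z [0.0036 0.0139 0.0248]
n 2502 c [ 439.8 -120.7] size [ 34.6 109.8] slope 0.201 long-axis/thick dir 176.9 z [0.0037 0.0142 0.025 ]
n 2147 c [ 446.7 -230.6] size [44.3 69. ] slope 0.006 long-axis/thick dir 123.5 z [0.0269 0.029  0.0306]
n 882 c [ 401.9 -431.4] size [14.6 52.7] slope 5.192 long-axis/thick dir -56.5 z [0.005  0.0568 0.0982]
```

View pics/w3.png

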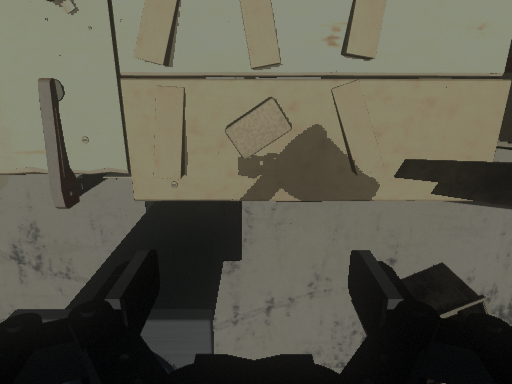

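Three wedges lie at the top of the image, two more at (170,130) and (357,120), and the block is at (258,127). All are measured, so I start with the near-left wedge.

```bash
cat >> h.py <<'E'
def wg(cx,cy,thick,z=.006,off=.022):
    a=np.radians(thick); yaw=(thick+90)%180-90
    x,y=cx+off*np.cos(a),cy+off*np.sin(a); print(round(x,4),round(y,4),yaw); go(x,y,.1,yaw); go(x,y,z,yaw)
E
python3 -c "
from h import *
wg(.4398,-.1207,176.9)"
```

```text
0.4178 -0.1195 -3.1000000000000227
go [ -0.36 -10.74  17.89] [-0.04  0.04  3.23] rows>= 4
go [ -0.36 -10.74  27.29] [-0.04  0.04  3.23] rows>= 6
```

Request:
step_arm(steps=[[-0.36, -10.74, 17.9, 0, 0, 3.2], [-0.36, -10.74, 17.9, 0, 0, 3.2], [-0.36, -10.74, 17.9, 0, 0, 3.2], [-0.36, -10.74, 17.9, 0, 0, 3.2], [-0.36, -10.74, 17.9, 0, 0, 3.2], [-0.36, -10.74, 23, 0, 0, 3.2], [-0.36, -10.74, 26, 0, 0, 3.2], [-0.36, -10.74, 27.3, 0, 0, 3.2], [-0.36, -10.74, 27.3, 0, 0, 3.2]], gripper=0)

```text
clock: 8.62
eef_pos: [0.4186, -0.1213, 0.0068]
orientation: [0.0, 1.0, -0.028, 0.0]
force: [-0.5, 0.7, -0.1]
width: 0.997
gripper_force: 0.0
```

Request:
step_arm(steps=[[0, 0, 0, 0, 0, 0], [0, 0, 0, 0, 0, 0], [0, 0, 0, 0, 0, 0], [0, 0, 0, 0, 0, 0], [0, 0, 0, 0, 0, 0]], gripper=1, newtons=35)

```text
clock: 9.25
eef_pos: [0.4187, -0.1213, 0.0072]
orientation: [0.0, 1.0, -0.027, 0.001]
force: [-2.0, 1.2, 7.0]
width: 0.384
gripper_force: 35.0
```

```bash
python3 -c "
from h import *
print(r.get_obs()['width'],r.get_obs()['gripper_force'],r.get_obs()['joints'].round(2))
# origin of wedge in pocket: tcp = origin-22mm in x
go(.4623,.1772,.17,0);go(.4623,.1772,.06,0)"
```

```text
0.3835712322915875 34.971192833036184 [-0.56  0.23  2.09 -0.    0.82  1.07]
go [  2.73 -30.03 -16.3 ] [ 0.05 -0.07 -3.15] rows>= 7
go [  2.72 -30.04  -5.3 ] [ 0.05 -0.07 -3.15] rows>= 6
```

Request:
step_arm(steps=[[0, 0, -6, 0, 0, 0], [0, 0, -12, 0, 0, 0], [0.5, -5, -15, 0, 0, -3.2], [1.0, -11, -15, 0, 0, -3.2], [1.7, -17, -15, 0, 0, -3.2], [2.3, -23, -15, 0, 0, -3.2], [2.7, -29, -15, 0, 0, -3.2], [2.7, -30.0, -15, 0, 0, -3.2], [2.7, -30.0, -12, 0, 0, -3.2], [2.7, -30.0, -7, 0, 0, -3.2], [2.7, -30.0, -5.3, 0, 0, -3.2], [2.7, -30.0, -5.3, 0, 0, -3.2]])

```text
clock: 10.75
eef_pos: [0.4608, 0.1765, 0.0587]
orientation: [0.0, 1.0, -0.0, -0.001]
force: [0.8, 0.0, -0.5]
width: 0.39
gripper_force: 35.5
```

```bash
cat >> h.py <<'E'
def chk(name,x,y,z,yaw=0):
    "wedge in hand, where: scene points in front of the fingers; then remaining move"
    o=r.get_obs(); print(o['width'].round(3),o['gripper_force'].round(1),o['force'].round(1),o['eef_pos'].round(4))
    go(x,y,z,yaw); im,d,ci=cap('wrist'); w=world(d,ci); np.savez(name+'.npz',im=im,d=d,w=w); cv2.imwrite(f'pics/{name}.png',im)
    p=o['eef_pos']; R0=R.from_euler('z',-yaw,degrees=True); Q=R0.apply(w.reshape(-1,3)-p)
    s=(abs(Q[:,1])<.016)&(abs(Q[:,0])<.14)&(Q[:,2]>-.035)&(Q[:,2]<.03); Q=Q[s]
    print([(x,np.median(Q[abs(Q[:,0]-x)<.003,2]).round(4)) for x in np.arange(.0,.13,.008) if (abs(Q[:,0]-x)<.003).sum()>3])
E
python3 -c "
from h import *
chk('p0',.4623,.1772,.0235)"
```

```text
Traceback (most recent call last):
  File "h.py", line 38, in chk
    o=r.get_obs(); print(o['width'].round(3),o['gripper_force'].round(1),o['force'].round(1),o['eef_pos'].round(4))
                         ^^^^^^^^^^^^^^^^
AttributeError: 'float' object has no attribute 'round'
```

```bash
sed -i "s/o\['width'\].round(3),o\['gripper_force'\].round(1)/round(o['width'],3),round(o['gripper_force'],1)/" h.py
python3 -c "
from h import *
chk('p0',.4623,.1772,.0235)"
```

```text
0.39 35.5 [ 0.8  0.  -0.5] [0.4608 0.1765 0.0587]
go [ 0.16 -0.07  3.52] [ 0.03  0.15 -0.01] rows>= 1
[(np.float64(0.0), np.float64(0.0113)), (np.float64(0.008), np.float64(0.0098)), (np.float64(0.016), np.float64(0.0081)), (np.float64(0.024), np.float64(0.0063)), (np.float64(0.032), np.float64(0.0047)), (np.float64(0.04), np.float64(0.0031)), (np.float64(0.048), np.float64(0.0014)), (np.float64(0.056), np.float64(-0.0002)), (np.float64(0.064), np.float64(-0.0019)), (np.float64(0.07200000000000001), np.float64(-0.0035)), (np.float64(0.088), np.float64(-0.0227)), (np.float64(0.096), np.float64(-0.0136)), (np.float64(0.10400000000000001), np.float64(-0.0136)), (np.float64(0.112), np.float64(-0.0137))]
```

View pics/p0.png

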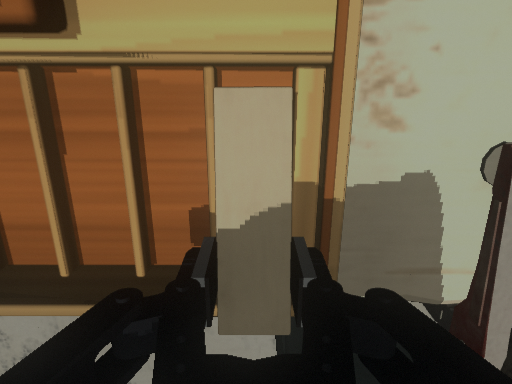

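The wedge is held level over pocket 0 (255,210), between its divider at (208,150) and the side block at (308,150). I lower and release.

Request:
step_arm(steps=[[0.16, -0.07, 1.5, 0, 0, 0], [0.16, -0.07, 3.0, 0, 0, 0], [0.16, -0.07, 3.5, 0, 0, 0], [0.16, -0.07, 3.5, 0, 0, 0]])

```text
clock: 11.3
eef_pos: [0.4627, 0.1778, 0.0237]
orientation: [0.0, 1.0, 0.0, -0.001]
force: [-0.3, 0.2, -0.7]
width: 0.386
gripper_force: 35.6
```

Request:
step_arm(steps=[[0, 0, 0, 0, 0, 0], [0, 0, 0, 0, 0, 0], [0, 0, -2, 0, 0, 0], [0, 0, -6, 0, 0, 0], [-2, 0, -12, 0, 0, 0], [-2, 0, -14, 0, 0, 0]], gripper=0.4)

```text
clock: 12.05
eef_pos: [0.4442, 0.1782, 0.1683]
orientation: [-0.0, 1.0, 0.001, 0.003]
force: [0.3, 0.8, -0.3]
width: 0.598
gripper_force: 0.0
```

```bash
cat >> h.py <<'E'
def pk(name,ys):
    im,d,ci=cap('wrist'); w=world(d,ci); np.savez(name+'.npz',im=im,d=d,w=w); P=w.reshape(-1,3)
    for y in ys:
        Q=P[(abs(P[:,1]-y)<.012)&(P[:,0]>.415)&(P[:,0]<.55)]
        print(y,[(x,np.median(Q[abs(Q[:,0]-x)<.003,2]).round(4)) for x in np.arange(.424,.55,.012).round(3) if (abs(Q[:,0]-x)<.003).sum()>3])
        Q=P[(abs(P[:,1]-y)<.035)&(abs(P[:,0]-.47)<.02)&(P[:,2]>.023)&(P[:,2]<.04)]; print('  y range',np.percentile(Q[:,1],[1,99]).round(4) if len(Q) else None)
E
python3 -c "
from h import *
pk('a0',[.1772])
go(.42,-.23,.28,0)"
```

```text
0.1772 [(np.float64(0.424), np.float64(0.026)), (np.float64(0.436), np.float64(0.0289)), (np.float64(0.448), np.float64(0.0265)), (np.float64(0.46), np.float64(0.0247)), (np.float64(0.472), np.float64(0.0217)), (np.float64(0.484), np.float64(0.0192)), (np.float64(0.496), np.float64(0.0168)), (np.float64(0.508), np.float64(0.0145)), (np.float64(0.52), np.float64(0.3104)), (np.float64(0.532), np.float64(0.0096)), (np.float64(0.544), np.float64(0.0045))]
  y range [0.1621 0.195 ]
go [ -2.52  40.82 -11.07] [-0.05 -0.49  0.07] rows>= 8
```

Request:
step_arm(steps=[[-2.5, 46, -9, 0, 0, 0], [-2.5, 46, -9, 0, 0, 0], [-2.5, 46, -9, 0, 0, 0], [-2.5, 46, -9, 0, 0, 0], [-2.5, 46, -9, 0, 0, 0], [-2.5, 46, -9, 0, 0, 0], [-2.5, 46, -9, 0, 0, 0], [-2.5, 46, -9, 0, 0, 0], [-2.5, 46, -9, 0, 0, 0], [-2.5, 46, -9, 0, 0, 0]], gripper=0)

```text
clock: 13.35
eef_pos: [0.4181, -0.2813, 0.2534]
orientation: [-0.001, 1.0, 0.0, -0.0]
force: [-0.3, -0.1, -0.3]
width: 1.003
gripper_force: 0.0
```

```bash
python3 -c "
from h import *
im,d,ci=cap('wrist'); blobs(world(d,ci))
wg(.4456,-.3532,-161.1)"
```

```text
n 1981 c [ 551.7 -113.8] size [35.3 60.9] slope 0.204 long-axis/thick dir 165.5 z [0.011  0.0173 0.0231]
n 1996 c [ 549.  -233.5] size [63.3 34.2] slope 0.201 long-axis/thick dir -169.7 z [0.0106 0.0168 0.0231]
n 1659 c [ 553.6 -349.5] size [34.4 51.5] slope 0.201 long-axis/thick dir 170.6 z [0.0127 0.018  0.0231]
n 2881 c [ 445.6 -353.4] size [109.8  34.3] slope 0.2 long-axis/thick dir -161.2 z [0.0037 0.0141 0.0247]
n 2442 c [ 446.8 -230.8] size [44.2 69.5] slope 0.002 long-axis/thick dir 123.4 z [0.027  0.029  0.0307]
n 1004 c [ 401.7 -431.2] size [14.4 52.4] slope 5.246 long-axis/thick dir -56.9 z [0.0065 0.0584 0.0975]
0.4248 -0.3603 18.900000000000006
go [ 0.65  7.96 15.34] [ -0.08   0.04 -18.82] rows>= 4
go [ 0.66  7.97 24.74] [ -0.08   0.04 -18.82] rows>= 5
```

```bash
python3 -c "
from h import *
im,d,ci=cap('wrist'); w=world(d,ci)
P=w.reshape(-1,3); Q=P[(P[:,0]>.3)&(P[:,0]<.55)&(P[:,1]<-.38)&(P[:,1]>-.6)&(P[:,2]>.01)&(P[:,2]<.3)]
print(len(Q))
for y in np.arange(-.60,-.38,.015):
  S=Q[abs(Q[:,1]-y)<.0075]
  if len(S): print(y.round(3),len(S),S.min(0).round(3),S.max(0).round(3))
im2,d2,ci2=cap('top'); w2=world(d2,ci2).reshape(-1,3)
Q=w2[(w2[:,0]>.3)&(w2[:,0]<.5)&(w2[:,1]<-.39)&(w2[:,1]>-.6)&(w2[:,2]>.01)]; print(len(Q),np.percentile(Q,[0,50,100],axis=0).round(3) if len(Q) else '')
cv2.imwrite('pics/obs.png',np.hstack([cv2.resize(im[100:260,330:512],None,fx=2,fy=2),cv2.resize(im2[200:280,370:470],None,fx=4,fy=4)]))"
```

```text
5530
-0.51 273 [ 0.381 -0.509  0.099] [ 0.395 -0.503  0.13 ]
-0.495 710 [ 0.371 -0.502  0.055] [ 0.392 -0.488  0.122]
-0.48 468 [ 0.361 -0.487  0.01 ] [ 0.435 -0.473  0.155]
-0.465 1550 [ 0.36  -0.472  0.01 ] [ 0.436 -0.458  0.172]
-0.45 1330 [ 0.399 -0.457  0.062] [ 0.427 -0.443  0.15 ]
-0.435 849 [ 0.39  -0.442  0.015] [ 0.417 -0.428  0.099]
-0.42 293 [ 0.383 -0.427  0.01 ] [ 0.407 -0.415  0.052]
-0.39 24 [ 0.398 -0.386  0.023] [ 0.41  -0.383  0.026]
713 [[ 0.367 -0.6    0.01 ]
 [ 0.415 -0.535  0.214]
 [ 0.459 -0.414  0.277]]
```

View pics/obs.png

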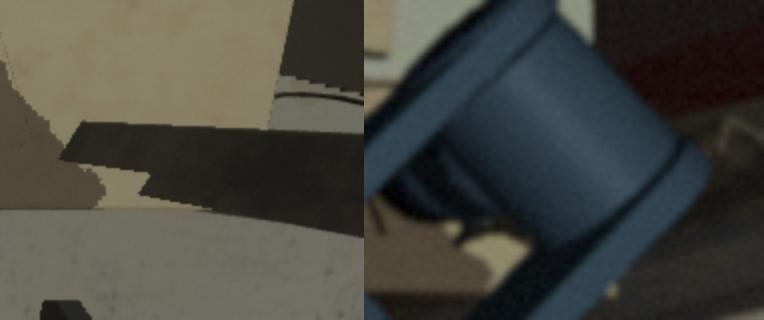

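A dark sloped fixture lies right of y = -0.42 (right half of the crop). I keep the gripper partly closed and grasp nearer the wedge's middle.

```bash
python3 -c "
from h import *
wg(.4456,-.3533,-161.1,off=.012)"
```

```text
0.4342 -0.3572 18.900000000000006
go [ 1.56  7.65 15.38] [ -0.04   0.02 -18.77] rows>= 4
go [ 1.56  7.66 24.78] [ -0.04   0.02 -18.77] rows>= 5
```

Request:
step_arm(steps=[[1.56, 7.65, 13, 0, 0, -9], [1.56, 7.65, 15, 0, 0, -18.8], [1.56, 7.65, 15, 0, 0, -18.8], [1.56, 7.65, 15, 0, 0, -18.8], [1.56, 7.65, 19, 0, 0, -18.8], [1.56, 7.65, 23, 0, 0, -18.8], [1.56, 7.65, 24.8, 0, 0, -18.8], [1.56, 7.65, 24.8, 0, 0, -18.8]], gripper=0.4)

```text
clock: 14.5
eef_pos: [0.4343, -0.3579, 0.0067]
orientation: [-0.0, 0.986, 0.164, -0.0]
force: [0.1, 0.1, 0.3]
width: 0.597
gripper_force: 0.0
```

Request:
step_arm(steps=[[0, 0, 0, 0, 0, 0], [0, 0, 0, 0, 0, 0], [0, 0, 0, 0, 0, 0], [0, 0, 0, 0, 0, 0]], gripper=1)

```text
clock: 15.0
eef_pos: [0.4354, -0.36, 0.0086]
orientation: [0.002, 0.987, 0.164, 0.001]
force: [0.6, 0.8, 7.2]
width: 0.385
gripper_force: 35.8
```

```bash
python3 -c "
from h import *
print(r.get_obs()['width'],r.get_obs()['gripper_force'],r.get_obs()['eef_pos'])
go(.4723,.2731,.17,0);go(.4723,.2731,.055,0)"
```

```text
0.3853072627271042 35.83414223045111 [ 0.43538507 -0.35995416  0.00861451]
go [ 23.96 -58.67 -16.31] [ 0.18 -0.12 18.84] rows>= 12
go [ 23.94 -58.71  -4.81] [ 0.18 -0.12 18.84] rows>= 12
```

Request:
step_arm(steps=[[0, 0, -6, 0, 0, 0], [0, 0, -12, 0, 0, 0], [2, -5, -16, 0, 0, 4], [4, -10, -16, 0, 0, 8], [6.5, -15.5, -16, 0, 0, 12], [8.5, -21, -16, 0, 0, 18.8], [11, -26.5, -16, 0, 0, 18.8], [13, -32, -16, 0, 0, 18.8], [15.5, -37.5, -16, 0, 0, 18.8], [17.5, -43, -16, 0, 0, 18.8], [20, -49, -16, 0, 0, 18.8], [22, -54, -16, 0, 0, 18.8]])

```text
clock: 16.5
eef_pos: [0.4682, 0.2258, 0.1675]
orientation: [-0.0, 1.0, 0.001, 0.001]
force: [0.6, -0.3, -0.7]
width: 0.383
gripper_force: 35.3
```

```bash
python3 -c "
from h import *
print(r.get_obs()['width'],r.get_obs()['gripper_force'])
go(.4723,.2731,.17,0);go(.4723,.2731,.055,0)"
```

```text
0.3832344345215953 35.25105390697718
go [ 0.42 -4.73 -0.24] [-0.03 -0.13  0.06] rows>= 1
go [ 0.39 -4.73 11.26] [-0.03 -0.13  0.06] rows>= 3
```

Request:
step_arm(steps=[[0.4, -4.7, 0, 0, 0, 0], [0.4, -4.7, 5, 0, 0, 0], [0.4, -4.7, 9, 0, 0, 0], [0.4, -4.7, 11.3, 0, 0, 0], [0.4, -4.7, 11.3, 0, 0, 0]])

```text
clock: 17.12
eef_pos: [0.4705, 0.2701, 0.0521]
orientation: [0.001, 1.0, 0.0, -0.002]
force: [0.7, 0.2, -0.9]
width: 0.386
gripper_force: 35.2
```

```bash
python3 -c "
from h import *
chk('p2',.4723,.2731,.0235)
w=np.load('p2.npz')['w'].reshape(-1,3); s=(w[:,2]>.045)&(w[:,2]<.075)&(abs(w[:,1]-.273)<.025)&(w[:,0]>.475)&(w[:,0]<.55); Q=w[s]; print(Q[:,0].max(), cv2.minAreaRect((Q[:,:2]*1000).astype(np.float32)))"
```

```text
0.386 35.2 [ 0.7  0.2 -0.9] [0.4705 0.2701 0.0521]
go [ 0.19 -0.31  2.86] [0.06 0.19 0.04] rows>= 1
[(np.float64(0.0), np.float64(0.008)), (np.float64(0.008), np.float64(0.0064)), (np.float64(0.016), np.float64(0.0047)), (np.float64(0.024), np.float64(0.003)), (np.float64(0.032), np.float64(0.0014)), (np.float64(0.04), np.float64(-0.0003)), (np.float64(0.048), np.float64(-0.002)), (np.float64(0.056), np.float64(-0.0036)), (np.float64(0.064), np.float64(-0.0053)), (np.float64(0.08), np.float64(-0.0155)), (np.float64(0.088), np.float64(0.015)), (np.float64(0.096), np.float64(0.019)), (np.float64(0.10400000000000001), np.float64(0.0177)), (np.float64(0.112), np.float64(-0.0071))]
0.5373575195892382 ((506.1867980957031, 273.0626220703125), (49.81478500366211, 62.34861755371094), 89.9784927368164)
```

Request:
step_arm(steps=[[0.2, -0.3, 1.2, 0, 0, 0], [0.2, -0.3, 2.4, 0, 0, 0], [0.2, -0.3, 2.8, 0, 0, 0], [0.2, -0.3, 2.8, 0, 0, 0]])

```text
clock: 17.68
eef_pos: [0.4736, 0.2733, 0.0249]
orientation: [0.0, 1.0, 0.0, -0.0]
force: [-0.6, 0.3, -0.9]
width: 0.382
gripper_force: 35.3
```

Request:
step_arm(steps=[[0, 0, 0, 0, 0, 0], [0, 0, 0, 0, 0, 0], [0, 0, -2, 0, 0, 0], [0, 0, -6, 0, 0, 0], [-2, 0, -12, 0, 0, 0], [-2, 0, -14, 0, 0, 0]], gripper=0.4)

```text
clock: 18.42
eef_pos: [0.4549, 0.2742, 0.1694]
orientation: [-0.001, 1.0, 0.001, 0.003]
force: [0.6, -0.8, -0.3]
width: 0.601
gripper_force: 0.0
```

```bash
python3 -c "
from h import *
pk('a2',[.1772,.2731])
go(.47,-.23,.26,0)"
```

```text
0.1772 [(np.float64(0.424), np.float64(0.0295)), (np.float64(0.436), np.float64(0.0289)), (np.float64(0.448), np.float64(0.0265)), (np.float64(0.46), np.float64(0.024)), (np.float64(0.472), np.float64(0.0216)), (np.float64(0.484), np.float64(0.0193)), (np.float64(0.496), np.float64(0.0167)), (np.float64(0.508), np.float64(0.0144)), (np.float64(0.52), np.float64(0.012)), (np.float64(0.532), np.float64(0.0096)), (np.float64(0.544), np.float64(0.0044))]
  y range [0.1626 0.1957]
0.2731 [(np.float64(0.424), np.float64(0.0286)), (np.float64(0.436), np.float64(0.0291)), (np.float64(0.448), np.float64(0.0268)), (np.float64(0.46), np.float64(0.0242)), (np.float64(0.472), np.float64(0.0226)), (np.float64(0.484), np.float64(0.0195)), (np.float64(0.496), np.float64(0.0173)), (np.float64(0.508), np.float64(0.0145)), (np.float64(0.52), np.float64(0.0122)), (np.float64(0.532), np.float64(0.3116)), (np.float64(0.544), np.float64(0.004))]
  y range [0.259  0.2915]
go [ 1.39 50.44 -9.01] [-0.16 -0.46  0.07] rows>= 10
```

Request:
step_arm(steps=[[3.5, 48, -9, 0, 0, 0], [3.5, 48, -9, 0, 0, 0], [3.5, 48, -9, 0, 0, 0], [3.5, 48, -9, 0, 0, 0], [3.5, 48, -9, 0, 0, 0], [3.5, 48, -9, 0, 0, 0], [3.5, 48, -9, 0, 0, 0], [3.5, 48, -9, 0, 0, 0], [3.5, 48, -9, 0, 0, 0], [3.5, 48, -9, 0, 0, 0], [3.5, 48, -9, 0, 0, 0]], gripper=0.3)

```text
clock: 19.85
eef_pos: [0.489, -0.205, 0.2546]
orientation: [-0.0, 1.0, 0.001, -0.0]
force: [-1.1, -0.2, -1.2]
width: 0.701
gripper_force: 0.0
```

```bash
python3 -c "
from h import *
im,d,ci=cap('wrist'); blobs(world(d,ci),x1=.68)
wg(.567,-.117,165.6)"
```

```text
n 2903 c [ 578.4 -353.3] size [ 34.8 101.3] slope 0.2 long-axis/thick dir 170.8 z [0.0034 0.0128 0.0226]
n 2890 c [ 572.3 -119. ] size [ 34.4 103.3] slope 0.201 long-axis/thick dir 165.5 z [0.0036 0.013  0.023 ]
n 2848 c [ 568.  -230.1] size [102.  34.] slope 0.201 long-axis/thick dir -169.8 z [0.0036 0.013  0.0228]
n 2050 c [ 447.2 -230.4] size [44.3 69.1] slope 0.01 long-axis/thick dir 123.7 z [0.027  0.0291 0.0307]
n 879 c [ 402.  -431.2] size [14.9 53.1] slope 5.126 long-axis/thick dir -57.9 z [0.0068 0.0565 0.0974]
0.5457 -0.1115 -14.400000000000006
go [ 5.69 -9.33 15.48] [-0.03  0.04 14.54] rows>= 4
go [ 5.69 -9.32 24.88] [-0.03  0.04 14.54] rows>= 5
```

```bash
python3 -c "
from h import *
im,d,ci=cap('wrist'); w=world(d,ci); np.savez('w5.npz',im=im,d=d,w=w); P=w.reshape(-1,3)
for c,a in [((.5723,-.119),165.5),((.568,-.2301),-169.8),((.5784,-.3533),170.8),((.4472,-.2304),123.7)]:
  t=np.radians(a); e=np.array([np.cos(t),np.sin(t)]); n=np.array([-e[1],e[0]])
  q=P[:,:2]-c; l=q@e; s=abs(q@n)<.01
  print([(x,np.median(P[s&(abs(l-x)<.002),2]).round(4)) for x in np.arange(-.07,.075,.005).round(3) if (s&(abs(l-x)<.002)).sum()])
"
```

```text
[(np.float64(-0.07), np.float64(-0.0029)), (np.float64(-0.065), np.float64(-0.0031)), (np.float64(-0.06), np.float64(-0.0031)), (np.float64(-0.055), np.float64(0.0017)), (np.float64(-0.05), np.float64(0.0028)), (np.float64(-0.045), np.float64(0.0036)), (np.float64(-0.04), np.float64(0.0048)), (np.float64(-0.035), np.float64(0.0058)), (np.float64(-0.03), np.float64(0.0065)), (np.float64(-0.025), np.float64(0.0076)), (np.float64(-0.02), np.float64(0.0086)), (np.float64(-0.015), np.float64(0.0099)), (np.float64(-0.01), np.float64(0.0109)), (np.float64(-0.005), np.float64(0.0116)), (np.float64(0.0), np.float64(0.0131)), (np.float64(0.005), np.float64(0.0137)), (np.float64(0.01), np.float64(0.015)), (np.float64(0.015), np.float64(0.0158)), (np.float64(0.02), np.float64(0.0169)), (np.float64(0.025), np.float64(0.0181)), (np.float64(0.03), np.float64(0.0189)), (np.float64(0.035), np.float64(0.0198)), (np.float64(0.04), np.float64(0.0208)), (np.float64(0.045), np.float64(0.022)), (np.float64(0.05), np.float64(0.0225)), (np.float64(0.055), np.float64(-0.0025)), (np.float64(0.06), np.float64(-
[... 3139 characters left out ...]
2)), (np.float64(-0.005), np.float64(0.0292)), (np.float64(0.0), np.float64(0.0291)), (np.float64(0.005), np.float64(0.0293)), (np.float64(0.01), np.float64(0.0294)), (np.float64(0.015), np.float64(0.0292)), (np.float64(0.02), np.float64(0.0291)), (np.float64(0.025), np.float64(0.0294)), (np.float64(0.03), np.float64(0.0291)), (np.float64(0.035), np.float64(0.028)), (np.float64(0.04), np.float64(-0.0011)), (np.float64(0.045), np.float64(-0.0006)), (np.float64(0.05), np.float64(-0.0007)), (np.float64(0.055), np.float64(-0.0007)), (np.float64(0.06), np.float64(-0.0005)), (np.float64(0.065), np.float64(-0.0006)), (np.float64(0.07), np.float64(-0.0003)), (np.float64(0.075), np.float64(-0.0005))]
```

```bash
python3 -c "
from h import *
wg(.5745,-.1196,165.5,z=.004)"
```

```text
0.5532 -0.1141 -14.5
go [ 6.42 -9.08 15.5 ] [-0.02  0.02 14.64] rows>= 4
go [ 6.43 -9.08 25.1 ] [-0.02  0.02 14.64] rows>= 5
```

Request:
step_arm(steps=[[6.4, -9.1, 13, 0, 0, 7], [6.4, -9.1, 15.5, 0, 0, 14.6], [6.4, -9.1, 15.5, 0, 0, 14.6], [6.4, -9.1, 15.5, 0, 0, 14.6], [6.4, -9.1, 20, 0, 0, 14.6], [6.4, -9.1, 23.5, 0, 0, 14.6], [6.4, -9.1, 25.1, 0, 0, 14.6], [6.4, -9.1, 25.1, 0, 0, 14.6]])

```text
clock: 20.95
eef_pos: [0.5532, -0.1157, 0.0046]
orientation: [0.0, 0.992, -0.127, -0.0]
force: [-0.1, 0.2, 0.5]
width: 0.7
gripper_force: 0.0
```

Request:
step_arm(steps=[[0, 0, 0, 0, 0, 0], [0, 0, 0, 0, 0, 0], [0, 0, 0, 0, 0, 0], [0, 0, 0, 0, 0, 0]], gripper=1)

```text
clock: 21.45
eef_pos: [0.5548, -0.1163, 0.0064]
orientation: [0.001, 0.992, -0.127, 0.002]
force: [-0.4, -0.6, 7.0]
width: 0.384
gripper_force: 35.9
```

```bash
python3 -c "
from h import *
print(r.get_obs()['width'],r.get_obs()['gripper_force'],r.get_obs()['eef_pos'])
go(.4623,.3689,.17,0)"
```

```text
0.3842224365863956 35.94886343926191 [ 0.55477937 -0.11625952  0.00642051]
go [-21.09 -44.62 -16.47] [  0.07  -0.2  -14.56] rows>= 10
```

Request:
step_arm(steps=[[0, 0, -6, 0, 0, 0], [0, 0, -12, 0, 0, 0], [-2, -5, -16, 0, 0, -5], [-4, -10, -16, 0, 0, -10], [-6.5, -15, -16, 0, 0, -14.6], [-9.5, -20, -16, 0, 0, -14.6], [-12, -25, -16, 0, 0, -14.6], [-14.3, -30, -16, 0, 0, -14.6], [-16.6, -35, -16, 0, 0, -14.6], [-19, -40, -16, 0, 0, -14.6], [-21, -44.6, -16, 0, 0, -14.6], [-21, -44.6, -16, 0, 0, -14.6]])

```text
clock: 22.95
eef_pos: [0.461, 0.3722, 0.165]
orientation: [-0.001, 1.0, 0.003, 0.001]
force: [0.4, -0.0, -0.8]
width: 0.384
gripper_force: 35.3
```

```bash
python3 -c "
from h import *
print(r.get_obs()['width'],r.get_obs()['gripper_force'])
go(.4628,.3689,.052,0)"
```

```text
0.3843892247662935 35.26001773774624
go [ 0.17  0.35 11.3 ] [-0.07 -0.06  0.3 ] rows>= 3
```

Request:
step_arm(steps=[[0.2, 0.3, 5, 0, 0, 0.3], [0.2, 0.3, 9, 0, 0, 0.3], [0.2, 0.3, 11.3, 0, 0, 0.3], [0.2, 0.3, 11.3, 0, 0, 0.3]])

```text
clock: 23.45
eef_pos: [0.4628, 0.3644, 0.0496]
orientation: [0.001, 1.0, -0.003, -0.002]
force: [0.4, 0.8, -1.0]
width: 0.385
gripper_force: 35.2
```

```bash
cat >> h.py <<'E'
def hold(name,y,x=.47,z=.0235):
    chk(name,x,y,z); w=np.load(name+'.npz')['w'].reshape(-1,3); s=(w[:,2]>.044)&(w[:,2]<.075)&(abs(w[:,1]-y)<.023)&(w[:,0]>.485)&(w[:,0]<.55); Q=w[s]
    rc=cv2.minAreaRect((Q[:,:2]*1000).astype(np.float32)); bx=cv2.boxPoints(rc); print('thin end',Q[:,0].max().round(4),rc,'move x by (mm)',round(1000*(.4843+.055-Q[:,0].max()),1),'y by',round(1000*(y-np.percentile(Q[:,1],[1,99]).mean()),1))
E
python3 -c "
from h import *
hold('p4',.3689)"
```

```text
0.385 35.2 [ 0.4  0.8 -1. ] [0.4628 0.3644 0.0496]
go [ 0.73 -0.46  2.61] [ 0.12  0.21 -0.31] rows>= 1
[(np.float64(0.0), np.float64(0.0102)), (np.float64(0.008), np.float64(0.0085)), (np.float64(0.016), np.float64(0.0067)), (np.float64(0.024), np.float64(0.0051)), (np.float64(0.032), np.float64(0.0034)), (np.float64(0.04), np.float64(0.0017)), (np.float64(0.048), np.float64(0.0001)), (np.float64(0.056), np.float64(-0.0016)), (np.float64(0.064), np.float64(-0.0033)), (np.float64(0.07200000000000001), np.float64(-0.005)), (np.float64(0.088), np.float64(-0.0129)), (np.float64(0.096), np.float64(-0.0036)), (np.float64(0.10400000000000001), np.float64(-0.0039)), (np.float64(0.112), np.float64(-0.0049))]
thin end 0.5395 ((512.1552124023438, 365.5631103515625), (54.483787536621094, 34.00978088378906), 0.4103163778781891) move x by (mm) -0.2 y by 3.5
```

Request:
step_arm(steps=[[0, -0.35, 1.2, 0, 0, -0.3], [0, -0.35, 2.2, 0, 0, -0.3], [0, -0.35, 2.6, 0, 0, -0.3], [0, -0.35, 2.6, 0, 0, -0.3]])

```text
clock: 24.0
eef_pos: [0.4638, 0.3694, 0.0249]
orientation: [0.0, 1.0, 0.0, -0.0]
force: [0.1, -0.3, -0.4]
width: 0.383
gripper_force: 35.3
```

Request:
step_arm(steps=[[0, 0, 0, 0, 0, 0], [0, 0, 0, 0, 0, 0], [0, 0, -2, 0, 0, 0], [0, 0, -6, 0, 0, 0], [-2, 0, -12, 0, 0, 0], [-2, 0, -14, 0, 0, 0]], gripper=0.4)

```text
clock: 24.75
eef_pos: [0.4452, 0.3708, 0.1713]
orientation: [-0.002, 1.0, 0.001, 0.003]
force: [0.6, -0.5, 0.6]
width: 0.598
gripper_force: 0.0
```

```bash
python3 -c "
from h import *
pk('a4',[.1772,.2731,.3689])
go(.49,-.22,.26,0)"
```

```text
0.1772 [(np.float64(0.424), np.float64(0.0252)), (np.float64(0.436), np.float64(0.0288)), (np.float64(0.448), np.float64(0.0264)), (np.float64(0.46), np.float64(0.0239)), (np.float64(0.472), np.float64(0.0216)), (np.float64(0.484), np.float64(0.019)), (np.float64(0.496), np.float64(0.0167)), (np.float64(0.508), np.float64(0.0142)), (np.float64(0.52), np.float64(0.0118)), (np.float64(0.532), np.float64(0.0093)), (np.float64(0.544), np.float64(0.0046))]
  y range [0.1627 0.1961]
0.2731 [(np.float64(0.424), np.float64(0.0248)), (np.float64(0.436), np.float64(0.0291)), (np.float64(0.448), np.float64(0.0265)), (np.float64(0.46), np.float64(0.0241)), (np.float64(0.472), np.float64(0.0218)), (np.float64(0.484), np.float64(0.0193)), (np.float64(0.496), np.float64(0.017)), (np.float64(0.508), np.float64(0.0145)), (np.float64(0.52), np.float64(0.0121)), (np.float64(0.532), np.float64(0.0097)), (np.float64(0.544), np.float64(0.0041))]
  y range [0.259 0.292]
0.3689 [(np.float64(0.424), np.float64(0.026)), (np.float64(0.436), np.float64(0.0292)), (np.float64(0.448), np.float64(0.0266)), (np.float64(0.46), np.float64(0.0261)), (np.float64(0.472), np.float64(0.022)), (np.float64(0.484), np.float64(0.0194)), (np.float64(0.496), np.float64(0.0171)), (np.float64(0.508), np.float64(0.0147)), (np.float64(0.52), np.float64(0.3135)), (np.float64(0.532), np.float64(0.0098)), (np.float64(0.544), np.float64(0.0042))]
  y range [0.3532 0.3856]
go [ 4.35 59.09 -8.95] [-0.28 -0.51  0.08] rows>= 11
```

Request:
step_arm(steps=[[4.3, 59, -9, 0, 0, 0], [4.3, 59, -9, 0, 0, 0], [4.3, 59, -9, 0, 0, 0], [4.3, 59, -9, 0, 0, 0], [4.3, 59, -9, 0, 0, 0], [4.3, 59, -9, 0, 0, 0], [4.3, 59, -9, 0, 0, 0], [4.3, 59, -9, 0, 0, 0], [4.3, 59, -9, 0, 0, 0], [4.3, 59, -9, 0, 0, 0], [4.3, 59, -9, 0, 0, 0], [4.3, 59, -9, 0, 0, 0]], gripper=0.3)

```text
clock: 26.3
eef_pos: [0.4871, -0.2199, 0.2551]
orientation: [-0.0, 1.0, 0.0, -0.0]
force: [-0.2, 0.5, -0.4]
width: 0.699
gripper_force: 0.0
```

```bash
python3 -c "
from h import *
im,d,ci=cap('wrist'); blobs(world(d,ci),x1=.68)
wg(.5703,-.2297,-169.8)"
```

```text
n 2875 c [ 577.3 -353.1] size [34.4 99.3] slope 0.201 long-axis/thick dir 170.7 z [0.0036 0.0129 0.0228]
n 2827 c [ 567.7 -230.1] size [101.  34.] slope 0.2 long-axis/thick dir -169.7 z [0.0036 0.013  0.0228]
n 2052 c [ 447.2 -230.6] size [44.4 69.4] slope 0.007 long-axis/thick dir 123.5 z [0.0271 0.0291 0.0307]
n 867 c [ 401.9 -431.5] size [14.5 51.1] slope 5.227 long-axis/thick dir -57.1 z [0.0053 0.0586 0.0976]
0.5486 -0.2336 10.199999999999989
go [ 6.15  1.44 15.5 ] [ -0.05   0.02 -10.12] rows>= 4
go [ 6.15  1.45 24.9 ] [ -0.05   0.02 -10.12] rows>= 5
```

Request:
step_arm(steps=[[6.1, 1.4, 13, 0, 0, -5], [6.1, 1.4, 15.5, 0, 0, -10.1], [6.1, 1.4, 15.5, 0, 0, -10.1], [6.1, 1.4, 15.5, 0, 0, -10.1], [6.1, 1.4, 20, 0, 0, -10.1], [6.1, 1.4, 23.5, 0, 0, -10.1], [6.1, 1.4, 24.8, 0, 0, -10.1], [6.1, 1.4, 24.8, 0, 0, -10.1]])

```text
clock: 27.35
eef_pos: [0.5489, -0.2343, 0.0084]
orientation: [0.0, 0.996, 0.089, 0.0]
force: [0.6, -0.3, 0.2]
width: 0.7
gripper_force: 0.0
```

Request:
step_arm(steps=[[0, 0, 0, 0, 0, 0], [0, 0, 0, 0, 0, 0], [0, 0, 0, 0, 0, 0], [0, 0, 0, 0, 0, 0]], gripper=1)

```text
clock: 27.85
eef_pos: [0.55, -0.2354, 0.0097]
orientation: [0.001, 0.996, 0.088, 0.001]
force: [-0.4, 0.6, 6.9]
width: 0.382
gripper_force: 35.4
```

```bash
python3 -c "
from h import *
print(r.get_obs()['width'],r.get_obs()['gripper_force'],r.get_obs()['eef_pos'])
go(.4623,.3210,.17,0)"
```

```text
0.3824796080869757 35.41935168206692 [ 0.54999749 -0.23538696  0.0096687 ]
go [  1.21 -56.27 -16.17] [ 0.13 -0.17 10.14] rows>= 11
```

Request:
step_arm(steps=[[0, 0, -6, 0, 0, 0], [0, 0, -12, 0, 0, 0], [0, -5, -16, 0, 0, 5], [0.2, -11, -16, 0, 0, 10], [0.3, -16.5, -16, 0, 0, 10.1], [0.5, -22, -16, 0, 0, 10.1], [0.6, -28, -16, 0, 0, 10.1], [0.8, -34, -16, 0, 0, 10.1], [1, -40, -16, 0, 0, 10.1], [1.1, -46, -16, 0, 0, 10.1], [1.2, -51.5, -16, 0, 0, 10.1], [1.2, -56.3, -16, 0, 0, 10.1]])

```text
clock: 29.35
eef_pos: [0.4608, 0.3241, 0.1684]
orientation: [-0.0, 1.0, 0.001, 0.001]
force: [0.2, -0.8, -1.1]
width: 0.383
gripper_force: 35.2
```

```bash
python3 -c "
from h import *
print(r.get_obs()['width'],r.get_obs()['gripper_force'])
go(.4623,.3210,.057,0)"
```

```text
0.3827544066537027 35.200139209628105
go [ 0.13  0.32 11.14] [-0.04 -0.1   0.08] rows>= 3
```

Request:
step_arm(steps=[[0.1, 0, 5, 0, 0, 0], [0.1, 0, 9, 0, 0, 0], [0.1, 0, 11.1, 0, 0, 0], [0.1, 0, 11.1, 0, 0, 0], [0.1, 0, 11.1, 0, 0, 0]])

```text
clock: 29.98
eef_pos: [0.4632, 0.3223, 0.0578]
orientation: [-0.0, 1.0, 0.0, 0.001]
force: [0.6, -0.2, -0.8]
width: 0.387
gripper_force: 35.2
```

```bash
python3 -c "
from h import *
hold('p3',.3210,z=.027)"
```

```text
0.387 35.2 [ 0.6 -0.2 -0.8] [0.4632 0.3223 0.0578]
go [0.67 0.13 3.08] [-0.05 -0.12  0.03] rows>= 1
[(np.float64(0.0), np.float64(0.0072)), (np.float64(0.008), np.float64(0.0056)), (np.float64(0.016), np.float64(0.0039)), (np.float64(0.024), np.float64(0.0023)), (np.float64(0.032), np.float64(0.0007)), (np.float64(0.04), np.float64(-0.001)), (np.float64(0.048), np.float64(-0.0026)), (np.float64(0.056), np.float64(-0.0042)), (np.float64(0.064), np.float64(-0.0058)), (np.float64(0.07200000000000001), np.float64(-0.0075)), (np.float64(0.08), np.float64(-0.0088)), (np.float64(0.088), np.float64(-0.0165)), (np.float64(0.096), np.float64(0.0098)), (np.float64(0.10400000000000001), np.float64(0.0132))]
thin end 0.5412 ((513.1132202148438, 323.7156066894531), (56.223411560058594, 34.227394104003906), 0.017137892544269562) move x by (mm) -1.9 y by -2.6
```

Request:
step_arm(steps=[[-0.15, 0.25, 1.5, 0, 0, 0], [-0.15, 0.25, 2.7, 0, 0, 0], [-0.15, 0.25, 3.1, 0, 0, 0], [-0.15, 0.25, 3.1, 0, 0, 0], [-0.15, 0.25, 3.1, 0, 0, 0]])

```text
clock: 30.65
eef_pos: [0.461, 0.3195, 0.0255]
orientation: [-0.0, 1.0, 0.0, 0.0]
force: [0.5, -0.0, -0.5]
width: 0.379
gripper_force: 35.2
```

Request:
step_arm(steps=[[0, 0, 0, 0, 0, 0], [0, 0, 0, 0, 0, 0], [0, 0, -2, 0, 0, 0], [0, 0, -6, 0, 0, 0], [-2, 0, -12, 0, 0, 0], [-2, 0, -14, 0, 0, 0]], gripper=0.45)

```text
clock: 31.4
eef_pos: [0.4415, 0.3203, 0.1694]
orientation: [-0.001, 1.0, 0.001, 0.003]
force: [-0.8, 0.1, -0.3]
width: 0.551
gripper_force: 0.0
```

```bash
sed -i 's/print(y,\[(x,np.median(Q\[abs(Q\[:,0\]-x)<.003,2\]).round(4))/print(y,[(float(x),float(np.median(Q[abs(Q[:,0]-x)<.003,2]).round(4)))/; s/.424,.55,.012/.436,.545,.024/' h.py; python3 -c "
from h import *
pk('a3',[.2731,.321,.3689])
go(.49,-.3,.26,0)"
```

```text
0.2731 [(0.436, 0.2273), (0.46, 0.0243), (0.484, 0.0194), (0.508, 0.0144), (0.532, 0.0095)]
  y range [0.2586 0.308 ]
0.321 [(0.436, 0.0288), (0.46, 0.0241), (0.484, 0.0191), (0.508, 0.0142), (0.532, 0.0094)]
  y range [0.2867 0.3556]
0.3689 [(0.436, 0.2275), (0.46, 0.0243), (0.484, 0.0196), (0.508, 0.0146), (0.532, 0.0099)]
  y range [0.3347 0.3856]
go [ 4.7  62.05 -9.06] [-0.19 -0.44  0.08] rows>= 12
```

Request:
step_arm(steps=[[4.7, 62, -9, 0, 0, 0], [4.7, 62, -9, 0, 0, 0], [4.7, 62, -9, 0, 0, 0], [4.7, 62, -9, 0, 0, 0], [4.7, 62, -9, 0, 0, 0], [4.7, 62, -9, 0, 0, 0], [4.7, 62, -9, 0, 0, 0], [4.7, 62, -9, 0, 0, 0], [4.7, 62, -9, 0, 0, 0], [4.7, 62, -9, 0, 0, 0], [4.7, 62, -9, 0, 0, 0], [4.7, 62, -9, 0, 0, 0]], gripper=0.3)

```text
clock: 32.95
eef_pos: [0.4876, -0.3004, 0.2541]
orientation: [-0.001, 1.0, -0.0, -0.001]
force: [0.6, -0.4, 1.1]
width: 0.702
gripper_force: 0.0
```

```bash
python3 -c "
from h import *
im,d,ci=cap('wrist'); blobs(world(d,ci),x1=.68)
wg(.5807,-.3537,170.7)"
```

```text
n 2891 c [ 578.6 -353.4] size [ 34.2 101.8] slope 0.2 long-axis/thick dir 170.8 z [0.0036 0.013  0.0228]
n 2051 c [ 447.3 -231. ] size [44.4 69.6] slope 0.009 long-axis/thick dir 123.7 z [0.0272 0.0292 0.0307]
n 872 c [ 402.2 -431.2] size [14.5 53.3] slope 5.248 long-axis/thick dir -56.6 z [0.0055 0.0578 0.098 ]
0.559 -0.3501 -9.300000000000011
go [ 7.14  5.09 15.41] [-0.09  0.08  9.35] rows>= 4
go [ 7.15  5.1  24.81] [-0.09  0.08  9.35] rows>= 5
```

Request:
step_arm(steps=[[7.1, 5.1, 13, 0, 0, 5], [7.1, 5.1, 15.5, 0, 0, 9.3], [7.1, 5.1, 15.5, 0, 0, 9.3], [7.1, 5.1, 15.5, 0, 0, 9.3], [7.1, 5.1, 20, 0, 0, 9.3], [7.1, 5.1, 23.5, 0, 0, 9.3], [7.1, 5.1, 24.7, 0, 0, 9.3], [7.1, 5.1, 24.7, 0, 0, 9.3]])

```text
clock: 34.0
eef_pos: [0.5596, -0.3511, 0.0097]
orientation: [0.0, 0.997, -0.08, 0.0]
force: [0.5, 0.2, 0.5]
width: 0.701
gripper_force: 0.0
```

Request:
step_arm(steps=[[0, 0, 0, 0, 0, 0], [0, 0, 0, 0, 0, 0], [0, 0, 0, 0, 0, 0], [0, 0, 0, 0, 0, 0]], gripper=1)

```text
clock: 34.5
eef_pos: [0.5605, -0.3526, 0.011]
orientation: [0.001, 0.997, -0.081, 0.002]
force: [-0.4, 1.0, 6.8]
width: 0.381
gripper_force: 35.1
```

```bash
python3 -c "
from h import *
print(r.get_obs()['width'],r.get_obs()['gripper_force'],r.get_obs()['eef_pos'])
go(.4623,.2252,.17,0)"
```

```text
0.3812391632331291 35.10375637561083 [ 0.5605396  -0.35264959  0.01101967]
go [-18.94 -55.42 -16.07] [ 0.12 -0.18 -9.26] rows>= 12
```

Request:
step_arm(steps=[[0, 0, -6, 0, 0, 0], [0, 0, -12, 0, 0, 0], [-1.7, -5, -16, 0, 0, -5], [-3.6, -10.5, -16, 0, 0, -9.3], [-5.5, -16, -16, 0, 0, -9.3], [-7.3, -21.5, -16, 0, 0, -9.3], [-9.2, -27, -16, 0, 0, -9.3], [-11, -32.5, -16, 0, 0, -9.3], [-13, -38, -16, 0, 0, -9.3], [-15, -43.5, -16, 0, 0, -9.3], [-17, -49.5, -16, 0, 0, -9.3], [-18.9, -55.4, -16, 0, 0, -9.3]])

```text
clock: 36.0
eef_pos: [0.4617, 0.2273, 0.1696]
orientation: [-0.0, 1.0, 0.0, 0.001]
force: [0.3, -1.1, -0.5]
width: 0.379
gripper_force: 35.3
```

```bash
python3 -c "
from h import *
print(r.get_obs()['width'],r.get_obs()['gripper_force'])
go(.4623,.2252,.057,0)"
```

```text
0.3793820519215859 35.29012978076935
go [ 0.03  0.22 11.26] [-0.03 -0.14  0.02] rows>= 3
```

Request:
step_arm(steps=[[0, 0.1, 5, 0, 0, 0], [0, 0.1, 9, 0, 0, 0], [0, 0.1, 11.2, 0, 0, 0], [0, 0.1, 11.2, 0, 0, 0], [0, 0.1, 11.2, 0, 0, 0]])

```text
clock: 36.62
eef_pos: [0.4629, 0.2246, 0.0578]
orientation: [-0.0, 1.0, 0.0, 0.001]
force: [1.0, 0.5, -1.1]
width: 0.38
gripper_force: 35.3
```

```bash
python3 -c "
from h import *
hold('p1',.2252,z=.027)"
```

```text
0.38 35.3 [ 1.   0.5 -1.1] [0.4629 0.2246 0.0578]
go [ 0.7  -0.06  3.08] [-0.03 -0.13  0.03] rows>= 1
[(np.float64(0.0), np.float64(0.0058)), (np.float64(0.008), np.float64(0.0043)), (np.float64(0.016), np.float64(0.0025)), (np.float64(0.024), np.float64(0.0009)), (np.float64(0.032), np.float64(-0.0007)), (np.float64(0.04), np.float64(-0.0024)), (np.float64(0.048), np.float64(-0.004)), (np.float64(0.056), np.float64(-0.0057)), (np.float64(0.064), np.float64(-0.0073)), (np.float64(0.07200000000000001), np.float64(-0.0089)), (np.float64(0.08), np.float64(-0.0103)), (np.float64(0.088), np.float64(-0.0181)), (np.float64(0.096), np.float64(-0.0128)), (np.float64(0.10400000000000001), np.float64(-0.0128)), (np.float64(0.112), np.float64(-0.0128))]
thin end 0.5405 ((512.7721557617188, 226.05441284179688), (55.7680778503418, 34.18817138671875), 0.5391826629638672) move x by (mm) -1.2 y by -0.8
```

Request:
step_arm(steps=[[-0.1, 0.05, 1.5, 0, 0, 0], [-0.1, 0.05, 2.7, 0, 0, 0], [-0.1, 0.05, 3.1, 0, 0, 0], [-0.1, 0.05, 3.1, 0, 0, 0], [-0.1, 0.05, 3.1, 0, 0, 0]])

```text
clock: 37.3
eef_pos: [0.4611, 0.224, 0.0255]
orientation: [-0.0, 1.0, 0.0, 0.0]
force: [-0.5, 0.2, -0.6]
width: 0.386
gripper_force: 35.3
```

Request:
step_arm(steps=[[0, 0, 0, 0, 0, 0], [0, 0, 0, 0, 0, 0], [0, 0, -2, 0, 0, 0], [0, 0, -6, 0, 0, 0], [-2, 0, -12, 0, 0, 0], [-2, 0, -14, 0, 0, 0]], gripper=0.45)

```text
clock: 38.05
eef_pos: [0.4417, 0.2245, 0.1691]
orientation: [-0.001, 1.0, 0.001, 0.003]
force: [0.1, -0.5, -0.4]
width: 0.551
gripper_force: 0.0
```

```bash
python3 -c "
from h import *
pk('a1',[.1772,.2252,.2731,.321,.3689])
go(.40,-.2,.25,90)"
```

```text
0.1772 [(0.436, 0.2271), (0.46, 0.024), (0.484, 0.0191), (0.508, 0.0144), (0.532, 0.0094)]
  y range [0.1625 0.2121]
0.2252 [(0.436, 0.0288), (0.46, 0.0239), (0.484, 0.019), (0.508, 0.0143), (0.532, 0.0093)]
  y range [0.1907 0.26  ]
0.2731 [(0.436, 0.2273), (0.46, 0.0243), (0.484, 0.0195), (0.508, 0.0146), (0.532, 0.0097)]
  y range [0.2387 0.3077]
0.321 [(0.436, 0.0289), (0.46, 0.0241), (0.484, 0.0192), (0.508, 0.0144), (0.532, 0.0095)]
  y range [0.2865 0.3556]
0.3689 [(0.436, 0.0292), (0.46, 0.0244), (0.484, 0.0196), (0.508, 0.0147), (0.532, 0.0099)]
  y range [0.3345 0.3857]
go [-4.29 42.45 -8.04] [  0.27  -0.44 -89.93] rows>= 10
```

All five wedges are flat in their pockets. Next the block.

Request:
step_arm(steps=[[0, 5, -8, 0, 0, -10], [0, 10, -8, 0, 0, -20], [0, 15, -8, 0, 0, -30], [0, 20, -8, 0, 0, -40], [0, 25, -8, 0, 0, -50], [0, 30, -8, 0, 0, -60], [0, 35, -8, 0, 0, -70], [0, 40, -8, 0, 0, -80], [0, 45, -8, 0, 0, -90], [0, 45, -8, 0, 0, -100], [0, 45, -8, 0, 0, -110], [0, 45, -8, 0, 0, -120]], gripper=0.2)

```text
clock: 39.6
eef_pos: [0.4408, -0.2263, 0.2443]
orientation: [-0.001, 0.511, 0.859, 0.0]
force: [0.0, 0.2, 0.5]
width: 0.796
gripper_force: 0.0
```

```bash
python3 -c "
from h import *
im,d,ci=cap('wrist'); blobs(world(d,ci),x1=.68,y0=-.4)
go(.4472,-.2307,.1,123.6);go(.4472,-.2307,.016,123.6); print(r.get_obs()['joints'].round(2))"
```

```text
n 2316 c [ 446.3 -230.1] size [44.4 69.2] slope 0.002 long-axis/thick dir 123.9 z [0.0267 0.0288 0.0303]
go [-0.72  0.35 14.43] [-0.02 -0.07 -4.64] rows>= 3
go [-0.73  0.35 22.83] [-0.02 -0.07 -4.64] rows>= 5
[-0.71 -0.01  1.79 -0.    1.37 -1.22]
```

Request:
step_arm(steps=[[-0.7, 0.35, 6, 0, 0, -4.6], [-0.7, 0.35, 12, 0, 0, -4.6], [-0.7, 0.35, 16, 0, 0, -4.6], [-0.7, 0.35, 20, 0, 0, -4.6], [-0.7, 0.35, 22, 0, 0, -4.6], [-0.7, 0.35, 22.7, 0, 0, -4.6], [-0.7, 0.35, 22.7, 0, 0, -4.6], [-0.7, 0.35, 22.7, 0, 0, -4.6]])

```text
clock: 40.65
eef_pos: [0.4482, -0.2312, 0.0193]
orientation: [0.001, 0.479, 0.878, -0.0]
force: [-0.7, -0.3, -0.5]
width: 0.803
gripper_force: 0.0
```

Request:
step_arm(steps=[[0, 0, 0, 0, 0, 0], [0, 0, 0, 0, 0, 0], [0, 0, 0, 0, 0, 0], [0, 0, 0, 0, 0, 0]], gripper=1, newtons=50)

```text
clock: 41.15
eef_pos: [0.4482, -0.2312, 0.0195]
orientation: [0.001, 0.479, 0.878, -0.0]
force: [-1.1, 0.9, 5.8]
width: 0.512
gripper_force: 51.1
```

```bash
python3 -c "
from h import *
print(r.get_obs()['width'],r.get_obs()['gripper_force'],r.get_obs()['eef_pos'])
go(.4843,.433,.17,90)
# refine recess from w2 (x edges by height profile, y edges)
w=np.load('w2.npz')['w'].reshape(-1,3)
s=(w[:,1]>.405)&(w[:,1]<.46)&(w[:,0]>.43)&(w[:,0]<.54); Q=w[s]
print([(float(x),float(np.median(Q[abs(Q[:,0]-x)<.001,2]).round(4))) for x in np.r_[.454:.466:.0015,.503:.516:.0015].round(4) if (abs(Q[:,0]-x)<.001).sum()>2])
s=(abs(w[:,0]-.4843)<.015); Q=w[s]
print([(float(x),float(np.median(Q[abs(Q[:,1]-x)<.001,2]).round(4))) for x in np.r_[.388:.402:.0015,.464:.48:.0015].round(4) if (abs(Q[:,1]-x)<.001).sum()>2])"
```

```text
0.5118375011111373 51.09842777252197 [ 0.44820961 -0.23116587  0.0195141 ]
go [ 53.84  39.02 -15.13] [ 0.06  0.09 32.8 ] rows>= 13
[(0.454, 0.0163), (0.4555, 0.0163), (0.457, 0.0164), (0.4585, 0.016), (0.46, 0.0103), (0.4615, 0.0042), (0.463, 0.004), (0.4645, 0.0044), (0.466, 0.0045), (0.503, 0.0041), (0.5045, 0.0042), (0.506, 0.0042), (0.5075, 0.0042), (0.509, 0.015), (0.5105, 0.0161), (0.512, 0.0163), (0.5135, 0.0161), (0.515, 0.0161)]
[(0.388, 0.0041), (0.3895, 0.0092), (0.391, 0.0179), (0.3925, 0.0202), (0.394, 0.0201), (0.3955, 0.0195), (0.3985, 0.0049), (0.4, 0.0042), (0.4015, 0.0042), (0.464, 0.0042), (0.4655, 0.0042), (0.467, 0.0043), (0.4685, 0.0044), (0.47, 0.0103), (0.4715, 0.0158), (0.473, 0.0162), (0.4745, 0.0163), (0.476, 0.0172), (0.4775, 0.0473), (0.479, 0.0321)]
```

Request:
step_arm(steps=[[0, 0, -5, 0, 0, 0], [0, 0, -11, 0, 0, 0], [4, 2.9, -15.5, 0, 0, 5], [8.5, 6.2, -15.5, 0, 0, 10], [13, 9.5, -15.5, 0, 0, 16], [17.5, 12.7, -15.5, 0, 0, 22], [22, 16, -15.5, 0, 0, 28], [26.5, 19.2, -15.5, 0, 0, 32.8], [31, 22.5, -15.5, 0, 0, 32.8], [35.5, 25.8, -15.5, 0, 0, 32.8], [40, 29, -15.5, 0, 0, 32.8], [44, 32, -15.5, 0, 0, 32.8]])

```text
clock: 42.65
eef_pos: [0.4777, 0.3146, 0.1736]
orientation: [0.0, 0.707, 0.707, 0.0]
force: [0.8, -0.6, -0.4]
width: 0.505
gripper_force: 52.0
```

```bash
python3 -c "
from h import *
print(r.get_obs()['width'],r.get_obs()['gripper_force'])
go(.4844,.4334,.17,90);go(.4844,.4334,.08,90)"
```

```text
0.5053447115064804 52.04449474811554
go [11.88  0.68  0.36] [ 0.03 -0.01  0.04] rows>= 3
go [11.88  0.67  9.36] [ 0.03 -0.01  0.04] rows>= 3
```

Request:
step_arm(steps=[[5, 0.6, 0.4, 0, 0, 0], [10, 0.6, 0.4, 0, 0, 0], [11.8, 0.6, 0.4, 0, 0, 0], [11.8, 0.6, 5, 0, 0, 0], [11.8, 0.6, 9, 0, 0, 0], [11.8, 0.6, 9.4, 0, 0, 0], [11.8, 0.6, 9.4, 0, 0, 0], [11.8, 0.6, 9.4, 0, 0, 0]])

```text
clock: 43.65
eef_pos: [0.4857, 0.4312, 0.0819]
orientation: [0.001, 0.707, 0.707, 0.002]
force: [0.8, 0.0, -1.3]
width: 0.511
gripper_force: 52.0
```

```bash
python3 -c "
from h import *
o=r.get_obs(); print(o['eef_pos'],o['width'],o['gripper_force'])
im,d,ci=cap('wrist'); w=world(d,ci); cv2.imwrite('pics/bh.png',im); np.savez('bh.npz',w=w)
ok=(abs(w[...,0]-.484)<.05)&(abs(w[...,1]-.433)<.06)&(w[...,2]>.05)&(w[...,2]<.11)
P=w[ok]; h=np.histogram(P[:,2],bins=np.arange(.05,.112,.002)); print(h[0])
zt=h[1][h[0].argmax()]; Q=P[abs(P[:,2]-zt-.001)<.0035]; print(zt,cv2.minAreaRect((Q[:,:2]*1000).astype(np.float32)),np.percentile(Q,[1,99],axis=0).round(4))
go(.4844,.4334,.035,90)"
```

```text
[0.48568458 0.43124911 0.08191991] 0.510936788589495 52.00968146324158
[   36     0     0     0     0     0     0    20    95    90    99    99
   111   116   117   124   122   128   293   959 10792  1267   190   192
   214   200   218   218   226   254]
0.09000000000000004 ((485.06085205078125, 432.4681701660156), (70.53546142578125, 69.78804779052734), 0.38984215259552) [[0.4619 0.3996 0.0881]
 [0.5081 0.4665 0.0932]]
go [ 0.21 -0.13  4.68] [ 0.19 -0.11 -0.01] rows>= 1
```

View pics/bh.png

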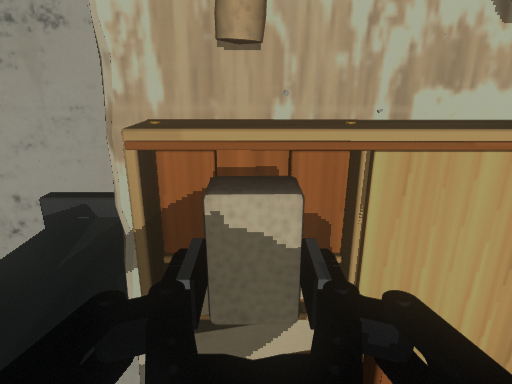

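The block is held square over the recess, at (255,255) against the recess at (253,160). Lowering.

Request:
step_arm(steps=[[0.05, -0.06, 2, 0, 0, 0], [0.05, -0.06, 3.8, 0, 0, 0], [0.05, -0.06, 4.3, 0, 0, 0], [0.05, -0.06, 4.3, 0, 0, 0], [0.05, -0.06, 4.3, 0, 0, 0]])

```text
clock: 44.32
eef_pos: [0.4824, 0.4305, 0.0363]
orientation: [-0.0, 0.707, 0.707, -0.002]
force: [-4.2, -3.0, 9.6]
width: 0.508
gripper_force: 53.3
```

Request:
step_arm(steps=[[0, 0, 0.2, 0, 0, 0], [0, 0, 0.4, 0, 0, 0], [0, 0, 0.4, 0, 0, 0]])

```text
clock: 44.7
eef_pos: [0.4827, 0.4308, 0.0358]
orientation: [-0.0, 0.707, 0.707, -0.002]
force: [-13.3, -10.0, 32.9]
width: 0.506
gripper_force: 55.7
```

Request:
step_arm(steps=[[0, 0, -0.6, 0, 0, 0], [0.1, 0.2, -0.7, 0, 0, 0], [0.1, 0.2, -0.7, 0, 0, 0]])

```text
clock: 45.08
eef_pos: [0.4853, 0.4319, 0.0383]
orientation: [-0.0, 0.707, 0.707, -0.0]
force: [0.1, -0.3, -1.0]
width: 0.509
gripper_force: 52.1
```

```bash
cat > b.py <<'E'
from h import *
o=r.get_obs(); print(o['eef_pos'].round(4),o['force'].round(1),o['width'],o['gripper_force'])
im,d,ci=cap('wrist'); w=world(d,ci); cv2.imwrite('pics/bh2.png',im)
ok=(abs(w[...,0]-.484)<.05)&(abs(w[...,1]-.433)<.06)&(w[...,2]>.028)&(w[...,2]<.06)
P=w[ok]; h=np.histogram(P[:,2],bins=np.arange(.028,.06,.002)); zt=h[1][h[0].argmax()]; 
Q=P[abs(P[:,2]-zt-.001)<.003]; A=np.c_[Q[:,:2]-[.484,.433],np.ones(len(Q))]; g=np.linalg.lstsq(A,Q[:,2],rcond=None)[0]; print('plane',g.round(4))
m=((abs(w[...,2]-zt-.001)<.003)&ok).astype(np.uint8); m=cv2.morphologyEx(m,cv2.MORPH_OPEN,np.ones((5,5))); Q=w[m>0]
print(h[0],zt,cv2.minAreaRect((Q[:,:2]*1000).astype(np.float32)),np.percentile(Q,[.5,99.5],axis=0).round(4))
# block x edges away from fingers
S=Q[(Q[:,1]>.452)]; print('x range at +y end',np.percentile(S[:,0],[1,99]).round(4)); print('y ends',np.percentile(Q[abs(Q[:,0]-.484)<.012][:,1],[.3,99.7]).round(4))
E
python3 b.py
```

```text
[0.4853 0.4319 0.0383] [ 0.1 -0.3 -1. ] 0.5091449683651728 52.0509535074234
plane [-0.0024 -0.0021  0.0475]
[  229   251   288   292   281   303   313   454  1310 12964  5793   227
   208   196   203] 0.045999999999999985 ((483.95733642578125, 443.0423583984375), (90.27031707763672, 99.96788787841797), 89.94410705566406) [[0.4355 0.3999 0.0445]
 [0.5324 0.488  0.0497]]
x range at +y end [0.4356 0.5323]
y ends [0.3995 0.4879]
```

Request:
step_arm(steps=[[0, 0, 0.2, 0, 0, 0], [0, 0, 0.4, 0, 0, 0], [0, 0, 0.6, 0, 0, 0], [0, 0, 0.6, 0, 0, 0]])

```text
clock: 45.62
eef_pos: [0.4853, 0.432, 0.033]
orientation: [-0.0, 0.707, 0.707, -0.0]
force: [0.6, -0.5, -0.4]
width: 0.506
gripper_force: 52.0
```

It is inside with no contact force. Continue down.

Request:
step_arm(steps=[[0, 0, 0.3, 0, 0, 0], [0, 0, 0.6, 0, 0, 0], [0, 0, 0.7, 0, 0, 0], [0, 0, 0.7, 0, 0, 0]])

```text
clock: 46.12
eef_pos: [0.4854, 0.432, 0.0261]
orientation: [-0.0, 0.707, 0.707, -0.0]
force: [-0.2, 0.0, -1.7]
width: 0.508
gripper_force: 52.0
```

Request:
step_arm(steps=[[0, 0, 0, 0, 0, 0], [0, 0, 0, 0, 0, 0], [0, 0, 0, 0, 0, 0], [0, 0, -3, 0, 0, 0], [0, 0, -8, 0, 0, 0], [-2, 0, -13, 0, 0, 0], [-4, 0, -15, 0, 0, 0], [-4, 0, -15, 0, 0, 0]], gripper=0.3)

```text
clock: 47.12
eef_pos: [0.4869, 0.3919, 0.1788]
orientation: [0.001, 0.708, 0.707, 0.002]
force: [-0.4, 0.9, -0.6]
width: 0.699
gripper_force: 0.0
```

```bash
python3 - <<'E'
from h import *
im,d,ci=cap('wrist'); w=world(d,ci); cv2.imwrite('pics/bs.png',im); P=w.reshape(-1,3)
ok=(abs(w[...,0]-.484)<.03)&(abs(w[...,1]-.433)<.041)&(w[...,2]>.028)&(w[...,2]<.045); Q=w[ok]
A=np.c_[Q[:,:2]-[.484,.433],np.ones(len(Q))]; print('plane',np.linalg.lstsq(A,Q[:,2],rcond=None)[0].round(4),cv2.minAreaRect((Q[:,:2]*1000).astype(np.float32)))
for y in [.1772,.2252,.2731,.321,.3689]:
    Q=P[(abs(P[:,1]-y)<.012)&(P[:,2]<.1)]; print(y,[(float(x),float(np.median(Q[abs(Q[:,0]-x)<.003,2]).round(4))) for x in (.436,.46,.484,.508,.532) if (abs(Q[:,0]-x)<.003).sum()>3])
Q=P[(P[:,2]>.06)&(P[:,2]<.08)&(P[:,0]>.5)&(P[:,0]<.62)&(P[:,1]>.2)&(P[:,1]<.4)]; print('bar',np.percentile(Q,[1,99],axis=0).round(4) if len(Q) else None)
go(.63,.31,.2,0); go(.605,.31,.15,90)
E
```

```text
plane [-0.0024 -0.0013  0.0337] ((484.56451416015625, 432.7790832519531), (44.905372619628906, 69.98530578613281), 0.18508106470108032)
0.1772 [(0.436, 0.0283), (0.46, 0.0236), (0.484, 0.0189), (0.508, 0.014), (0.532, 0.0092)]
0.2252 [(0.436, 0.0285), (0.46, 0.0236), (0.484, 0.0187), (0.508, 0.0139), (0.532, 0.009)]
0.2731 [(0.436, 0.0289), (0.46, 0.024), (0.484, 0.0193), (0.508, 0.0143), (0.532, 0.0093)]
0.321 [(0.436, 0.0286), (0.46, 0.0237), (0.484, 0.0189), (0.508, 0.014), (0.532, 0.0092)]
0.3689 [(0.436, 0.0289), (0.46, 0.0242), (0.484, 0.0194), (0.508, 0.0145), (0.532, 0.0097)]
bar [[0.5581 0.3326 0.0603]
 [0.5736 0.3651 0.0721]]
go [-8.2  14.42 -2.29] [ 1.000e-02 -1.100e-01  8.995e+01] rows>= 10
go [-8.2  11.91  2.7 ] [ 0.08 -0.06 -0.05] rows>= 3
```

View pics/bs.png

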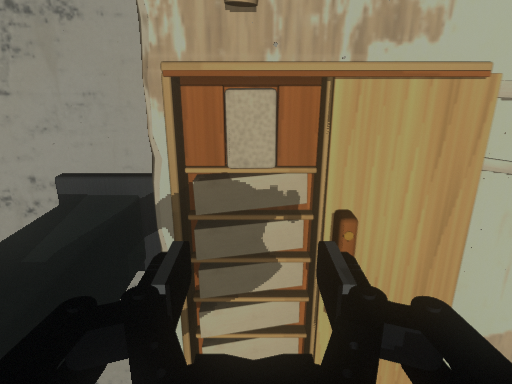

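The block is seated flat (250,127) and all five wedges lie in their pockets below it. Now I straddle the lid bar and shut the lid.

Request:
step_arm(steps=[[-4, 4, 0, 0, 0, 0], [-8.2, 7.9, 0, 0, 0, 0], [-8.2, 7.9, 0, 0, 0, 0], [-8.2, 7.9, 5, 0, 0, 0], [-8.2, 7.9, 9, 0, 0, 0], [-8.2, 7.9, 11.5, 0, 0, 0], [-8.2, 7.9, 12.2, 0, 0, 0], [-8.2, 7.9, 12.2, 0, 0, 0]])

```text
clock: 48.18
eef_pos: [0.5637, 0.3107, 0.0536]
orientation: [-0.0, 0.707, 0.707, -0.001]
force: [0.3, 0.6, 0.2]
width: 0.698
gripper_force: 0.0
```

Request:
step_arm(steps=[[0, 0, 0, 0, 0, 0], [0, 0, 0, 0, 0, 0], [0, 0, 0, 0, 0, 0]], gripper=0.72, newtons=20)

```text
clock: 48.55
eef_pos: [0.565, 0.3102, 0.0552]
orientation: [0.0, 0.707, 0.707, 0.001]
force: [0.3, -0.4, -0.3]
width: 0.284
gripper_force: 0.0
```

Request:
step_arm(steps=[[0, -1.5, 0, 0, 0, 0], [0, -3.5, 0, 0, 0, 0], [0, -5.5, 0, 0, 0, 0], [0, -7.5, 0, 0, 0, 0], [0, -9.5, 0, 0, 0, 0], [0, -11, 0, 0, 0, 0], [0, -12, 0, 0, 0, 0], [0, -12.4, 0, 0, 0, 0], [0, -12.7, 0, 0, 0, 0], [0, -12.7, 0, 0, 0, 0]])

```text
clock: 49.8
eef_pos: [0.4373, 0.31, 0.0541]
orientation: [-0.0, 0.707, 0.707, -0.0]
force: [1.8, -0.1, 0.5]
width: 0.282
gripper_force: 0.4
```

Request:
step_arm(steps=[[0, -0.3, 0, 0, 0, 0], [0, -0.6, 0, 0, 0, 0], [0, -0.6, 0, 0, 0, 0]])

```text
clock: 50.18
eef_pos: [0.4329, 0.31, 0.0542]
orientation: [0.001, 0.707, 0.707, 0.001]
force: [8.3, 0.6, -6.1]
width: 0.281
gripper_force: 4.1
```

Request:
step_arm(steps=[[0, 0, 0, 0, 0, 0], [0, 0.3, 0, 0, 0, 0], [0, 0.3, -1, 0, 0, 0], [0, 0.3, -6, 0, 0, 0], [-5, 0.3, -12, 0, 0, 0], [-5, 0.3, -16, 0, 0, 0], [-5, 0.3, -18, 0, 0, 0], [-5, 0.3, -18, 0, 0, 0]], gripper=0.5)

```text
clock: 51.18
eef_pos: [0.4356, 0.2604, 0.2369]
orientation: [0.001, 0.707, 0.707, 0.002]
force: [-0.3, -0.2, -0.0]
width: 0.5
gripper_force: 0.0
```

```bash
python3 - <<'E'
from h import *
im,d,ci=cap('wrist'); w=world(d,ci); cv2.imwrite('pics/end.png',im); P=w.reshape(-1,3)
Q=P[(P[:,2]>.065)&(P[:,2]<.08)&(P[:,0]>.4)&(P[:,0]<.62)&(P[:,1]>.2)&(P[:,1]<.4)]; print('bar',np.percentile(Q,[1,99],axis=0).round(4), cv2.minAreaRect((Q[:,:2]*1000).astype(np.float32)))
for y in (.2,.25,.4,.44):
    Q=P[(abs(P[:,1]-y)<.01)]; print(y,[(float(x),float(np.median(Q[abs(Q[:,0]-x)<.0008,2]).round(4))) for x in np.arange(.412,.432,.0016).round(4) if (abs(Q[:,0]-x)<.0008).sum()>2])
E
```

```text
bar [[0.4283 0.258  0.0668]
 [0.444  0.3641 0.0726]] ((436.2712707519531, 310.84716796875), (108.71324157714844, 15.647334098815918), 89.65560150146484)
0.2 [(0.4136, 0.0461), (0.4152, 0.0468), (0.4168, 0.0469), (0.4184, 0.0471), (0.42, 0.046), (0.4216, 0.0451), (0.4232, 0.0449), (0.4248, 0.0449), (0.4264, 0.0448), (0.428, 0.0449), (0.4296, 0.0453), (0.4312, 0.0449)]
0.25 [(0.412, 0.2753), (0.4136, 0.2609), (0.4152, 0.0471), (0.4168, 0.047), (0.4184, 0.0467), (0.42, 0.0467), (0.4216, 0.0446), (0.4232, 0.0453), (0.4248, 0.0447), (0.4264, 0.045), (0.428, 0.0449), (0.4296, 0.0456), (0.4312, 0.045)]
0.4 [(0.4136, 0.0458), (0.4152, 0.0471), (0.4168, 0.0472), (0.4184, 0.0471), (0.42, 0.0469), (0.4216, 0.0447), (0.4232, 0.0453), (0.4248, 0.0451), (0.4264, 0.045), (0.428, 0.045), (0.4296, 0.0452), (0.4312, 0.0449)]
0.44 []
```

View pics/end.png

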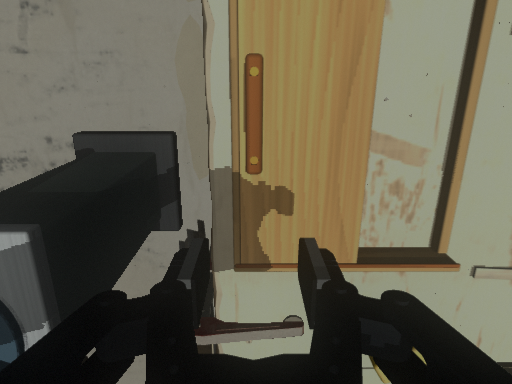

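The lid is shut: it meets the front wall with no gap, and the bar at (254,113) has moved 130 mm back. The arm is clear, so I hand in.

```bash
python3 -c "
from station import job
print(job.sign_off())"
```

```text
the job is handed in; nothing more can be done
None
```

I handed the job in: all five wedges lay flat in their own pockets, the block was seated flat and square in its recess, and the lid was shut, all confirmed in camera measurements; I never worked near the tape measure or offcut and did not re-check them at the end.

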